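# Load dry test bars from the mould into the blind drying carrier

### The arm

A 7-joint arm with a two-finger parallel gripper is mounted at the origin on the work surface; the furniture and walls round the work are solid. World frame = base frame: x ahead of the robot, y to its left, z up, the work surface at z = 0. Lengths are in m, angles in degrees, forces in N, time in s.
With the tool pointing down it reaches from about 0.4 to 0.75 m from the base axis. Payload 19.5 kg.
Tool frame: the origin (TCP) lies midway between the tips of the shut fingers; the grasp point (between the pads) lies pinch_z behind it (pinch_z is the distance from the TCP to the grasp point, in m); z points along the fingers, y is the direction in which the jaws open and shut (so a half turn about z gives the same grasp; the last joint's range is limited). The gripper opens to 85 mm and grips with 20 to 120 N. Pads are 22 mm wide; open, the fingers measure 114 mm over their backs; the gripper's body (76 mm by 85 mm) begins 54 mm behind the grasp point. The pads swing forward as they close: fully open they stand 13 mm farther back than shut.
Start: joints at [-70.571, 40.479, -1.581, 85.061, 1.261, 54.483, -4.326], TCP at [0.214, 0.534, 0.21] pointing down, gripper open.
Joint ranges: [-155.06, 155.06], [-18.47, 123.98], [-90, 86.84], [0, 140.48], [-83.41, 263.41], [0, 116], [-161.91, 161.91]. Speed limits (degrees/s): [108.29, 108.29, 147.25, 147.25, 172.46, 172.46, 172.46].

### API

Orientations are given as [roll, pitch, yaw] about the fixed x, y, z axes, in that order (R = Rz(yaw) Ry(pitch) Rx(roll)).
In Python, from cell import * gives the robot as it stands.
- The arm moves only by the tool move_arm, never from a script. Its argument "motion" is a list of rows, each an object with "slide": the shift along the tool's x, y, z scaled (see below), a list of three; "rot": the turn, a rotation vector about the tool's x, y, z scaled (see below), a list of three. A call has 1 to 12 rows; each row shifts and turns the commanded pose from where the row before left it, along the tool's axes as they then stand; what a row does not reach is not made up. The controller multiplies each number of a shift by 0.02 m and each number of a turn by 10 degrees. A row lasts 1/8 s, in which the tool goes at most 62.5 mm and 10.7 degrees, less where a joint would pass 70% of its speed; a pose out of reach is approached as far as the arm can. A call with a number of a shift or a turn outside -1 to 1 is refused whole. A call with a gripper value outside its range is refused whole. "gripper" is the opening, from 0 (shut) to 1 (fully open), set as the call begins (left out, the last holds). The fingers move at their own pace and stop on an object; the grip force is fixed at half the most. Time passes only in rows, so rows that do not move let the fingers close. It gives the time, the measured TCP pose, the force and the opening at its end, in the units of the state.
- get_state(): the state, without advancing time (a new reading comes with each control period).
- capture(name): name is "side" or "top"; returns the picture (420x560x3 uint8, red, green, blue); there is no depth.
- get_calibration(name): a dict with "K" (3x3 intrinsics, pixels), "R" (3x3) and "t" (3): a world point X has camera coordinates R X + t. Camera axes: x right, y down, z forward; pixel columns grow to the right and rows downward; lengths in m; the calibration is good to about 2 mm. A picture is of the moment at which its call begins. get_calibration takes no time and is no camera call.
- hand_in(): hands the job in, once; it reports no verdict.
The state is a dict: "t": time; "joint_positions": joint angles; "joint_vel": joint speeds; "joint_torque": joint torques, N m; "ee_pos": TCP position; "ee_rot": TCP orientation; "wrist_force": force on the tool from outside, world axes, zero at the start; "wrist_torque": the same for the moment, N m; "gripper_width": finger opening in m.
Only numpy, scipy, OpenCV 4.12 (cv2) and the standard library are available. Lean on these libraries where they do the work, as an engineer would, in place of code of your own. Each camera call takes 0.05 s, during which the arm holds its last target.

### The job

Throw the locking lever on the drying carrier fully open, that is over towards the slot mouths, then lift every clay test bar out of the plaster mould and slide each one into an empty slot of the covered drying carrier until it comes up firmly against the hidden stop. One slot is choked by a broken piece you cannot see, so if a bar stops after barely two centimetres draw it out and use another slot; when all the bars are fully home, throw the lever over to the back again as far as it goes, and leave the glaze jar and the wooden stamp alone.

Things in the scene. Friction and masses are not known exactly. Their poses are not given: they have to be found in the camera images.
- bar0: Hard, dry clay test bar, 100 mm long, square section 14 x 14 mm, 40 to 70 g, sides and ends alike. Origin at its very centre, x axis along its length. Starts in a cavity of the mould, 10 mm of it proud of the mould's top face, neighbours 42 mm away. Three or four bars are there (an absent one is None).
- bar1: Hard, dry clay test bar, 100 mm long, square section 14 x 14 mm, 40 to 70 g, sides and ends alike. Origin at its very centre, x axis along its length. Starts in a cavity of the mould, 10 mm of it proud of the mould's top face, neighbours 42 mm away. Three or four bars are there (an absent one is None).
- bar2: Hard, dry clay test bar, 100 mm long, square section 14 x 14 mm, 40 to 70 g, sides and ends alike. Origin at its very centre, x axis along its length. Starts in a cavity of the mould, 10 mm of it proud of the mould's top face, neighbours 42 mm away. Three or four bars are there (an absent one is None).
- bar3: Hard, dry clay test bar, 100 mm long, square section 14 x 14 mm, 40 to 70 g, sides and ends alike. Origin at its very centre, x axis along its length. Starts in a cavity of the mould, 10 mm of it proud of the mould's top face, neighbours 42 mm away. Three or four bars are there (an absent one is None).
- mould: Block-shaped open plaster press mould fixed to the table, 132 (its x) x 178 (its y) x 22 mm high, with four parallel open cavities along its x axis (104 x 17.5 mm, only 4 mm deep, 42 mm apart in its y). Origin at the centre of its underside.
- carrier: Fixed covered plywood carrier, 95 (its x) x 197 (y) x 61 mm; origin under its centre. Five blind slots, slot0 to slot4 towards +y, open in its -x face, at floor level a sill juts 32 mm out. One, unknown which, is choked by a fixed stub: firm resistance after 14 to 18 mm. In the others a bar slides freely to a firm stop 36 to 50 mm in, different in each slot; 50 to 64 mm of bar stay outside.
- slot0 (a point): Slot mouth: point on the slot's centre line in the plane of the carrier's front face, 41 mm above the table, the height of a bar's centre as it lies on the slot's floor; x points into the slot, z up. The slot is 17 mm wide with 4 mm bevels at both sides of the mouth, 18 mm high (34 to 52 mm above the table), its neighbours 40 mm away, of the same make.
- stop0 (a joint): The hidden stop of slot0: a buffer that gives way by 6 mm almost freely (under 0.1 N) and then is solid. 0 = untouched, 0.006 m = pushed fully back by a bar that is home; it returns to 0 if the bar is drawn out. Stays 0 in the choked slot.
- slot1 (a point): Slot mouth: point on the slot's centre line in the plane of the carrier's front face, 41 mm above the table, the height of a bar's centre as it lies on the slot's floor; x points into the slot, z up. The slot is 17 mm wide with 4 mm bevels at both sides of the mouth, 18 mm high (34 to 52 mm above the table), its neighbours 40 mm away, of the same make.
- stop1 (a joint): The hidden stop of slot1: a buffer that gives way by 6 mm almost freely (under 0.1 N) and then is solid. 0 = untouched, 0.006 m = pushed fully back by a bar that is home; it returns to 0 if the bar is drawn out. Stays 0 in the choked slot.
- slot2 (a point): Slot mouth: point on the slot's centre line in the plane of the carrier's front face, 41 mm above the table, the height of a bar's centre as it lies on the slot's floor; x points into the slot, z up. The slot is 17 mm wide with 4 mm bevels at both sides of the mouth, 18 mm high (34 to 52 mm above the table), its neighbours 40 mm away, of the same make.
- stop2 (a joint): The hidden stop of slot2: a buffer that gives way by 6 mm almost freely (under 0.1 N) and then is solid. 0 = untouched, 0.006 m = pushed fully back by a bar that is home; it returns to 0 if the bar is drawn out. Stays 0 in the choked slot.
- slot3 (a point): Slot mouth: point on the slot's centre line in the plane of the carrier's front face, 41 mm above the table, the height of a bar's centre as it lies on the slot's floor; x points into the slot, z up. The slot is 17 mm wide with 4 mm bevels at both sides of the mouth, 18 mm high (34 to 52 mm above the table), its neighbours 40 mm away, of the same make.
- stop3 (a joint): The hidden stop of slot3: a buffer that gives way by 6 mm almost freely (under 0.1 N) and then is solid. 0 = untouched, 0.006 m = pushed fully back by a bar that is home; it returns to 0 if the bar is drawn out. Stays 0 in the choked slot.
- slot4 (a point): Slot mouth: point on the slot's centre line in the plane of the carrier's front face, 41 mm above the table, the height of a bar's centre as it lies on the slot's floor; x points into the slot, z up. The slot is 17 mm wide with 4 mm bevels at both sides of the mouth, 18 mm high (34 to 52 mm above the table), its neighbours 40 mm away, of the same make.
- stop4 (a joint): The hidden stop of slot4: a buffer that gives way by 6 mm almost freely (under 0.1 N) and then is solid. 0 = untouched, 0.006 m = pushed fully back by a bar that is home; it returns to 0 if the bar is drawn out. Stays 0 in the choked slot.
- lock (a joint): Locking lever on the carrier's cover: at 0 it leans about 0.5 rad towards the slot mouths, at 1.0 rad it leans as far the other way, towards the back of the carrier (its end stop, locked). It turns about the carrier's y axis with light friction and stays where it is left. It starts locked, at 0.85 to 1.0; below 0.15 it is open.
- lock_tip (a point): Tip of that lever, a 22 mm round knob of which this is the centre, about 109 mm above the table; the 9 mm thick arm is 45 mm long from its pivot on the carrier's cover (pivot 70 mm above the table) to this point, so that the knob travels 43 mm from end to end
- jar: Bystander: small lidded glaze jar, 49 mm across, 56 mm high; origin at the centre of its underside.
- stamp: Bystander: wooden texture stamp, 30 x 30 x 56 mm; origin at the centre of its underside.

How it is judged:
By the outcome, as a careful person would: the job done as asked, in the order asked, and still so for the second after the job is handed in, with the robot touching nothing.
Of bar0, bar1, bar2, bar3 only 3 to 4 are there at a start; the rules pass over those that are not, and their reading is None.
At some moment in a run one of bar0, bar1, bar2, bar3 may be knocked a few centimetres aside while the robot is not near it.
Once in a run the grip may slacken for a moment while it holds something.
It also fails if it takes over 210 s, if anything falls off the work surface, if the arm or the gripper's body presses on something with over 40 N, if the wrist force passes 120 N, or if a joint passes its speed limit or range.

## Working session

There is one attempt and no reset: what is moved stays moved. The work goes in short steps, Python scripts to look and compute and a tool call to move; the robot and the scene stay as the last step left them, time stands still between calls to the robot, and variables do not carry over. Pictures are saved under pics/ and viewed, and the job is handed in when it is done.

Besides the shell and the picture viewer there is one more tool, called after "Emit:" as name(argument=value, ...), one argument or row to a line, values as JSON. move_arm: Moves the arm, as the interface text tells. Its arguments: {"type":"object","properties":{"motion":{"type":"array"},"gripper":{"type":"number"}},"required":["motion"]}

```bash
ls; mkdir -p pics; python3 - <<'E'
from cell import *
import cv2
s=get_state(); print(s)
for n in ("side","top"):
    cv2.imwrite(f"pics/{n}0.png",cv2.cvtColor(capture(n),cv2.COLOR_RGB2BGR)); c=get_calibration(n); print(n,c)
E
```

```text
pics
{'t': 0.0, 'joint_positions': array([-70.56973125,  40.5135886 ,  -1.58245403,  85.0846298 ,
         1.26029127,  54.48445879,  -4.32528086]), 'joint_vel': array([ 0.1286586 , -0.01843927,  0.08032574, -0.00703227,  0.03108747,
       -0.03920129,  0.116963  ]), 'joint_torque': array([ 2.04789294e-04, -8.83220387e+01,  1.23459533e+00, -2.36159599e+01,
        1.67490577e-02,  6.73907634e-03,  1.78033349e-05]), 'ee_pos': array([0.21360629, 0.53352458, 0.2098299 ]), 'ee_rot': array([-1.79934677e+02,  1.96172127e-03,  1.58181026e+02]), 'wrist_force': array([-0.02417308, -0.1721309 , -0.27008634]), 'wrist_torque': array([ 0.00972042, -0.00233067,  0.0064434 ]), 'gripper_width': 0.0854038478715128}
side {'K': array([[465.19589132,   0.        , 283.81363969],
       [  0.        , 465.19589132, 212.83324977],
       [  0.        ,   0.        ,   1.        ]]), 'R': array([[ 0.86434296, -0.50242738,  0.02186286],
       [-0.24000415, -0.45031024, -0.86001087],
       [ 0.44193808,  0.73809716, -0.50980714]]), 't': array([-0.48394589,  0.20851839,  0.97463244])}
top {'K': array([[427.20577407,   0.        , 272.63177793],
       [  0.        , 427.20577407, 208.62947953],
       [  0.        ,   0.        ,   1.        ]]), 'R': array([[-0.01986831, -0.99976559,  0.00860349],
       [-0.99565582,  0.01900224, -0.09115044],
       [ 0.09096559, -0.01037712, -0.99579997]]), 't': array([0.0054929 , 0.558259  , 1.04677023])}
```

View pics/side0.png

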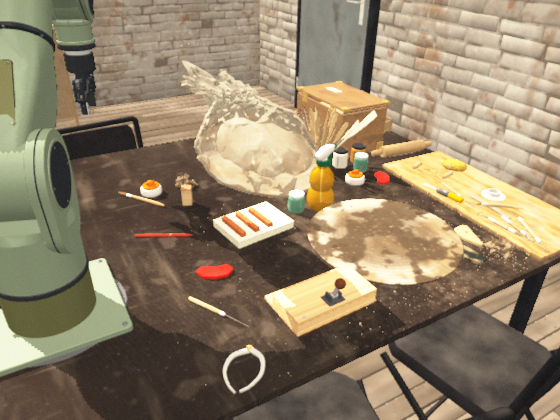

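View pics/top0.png

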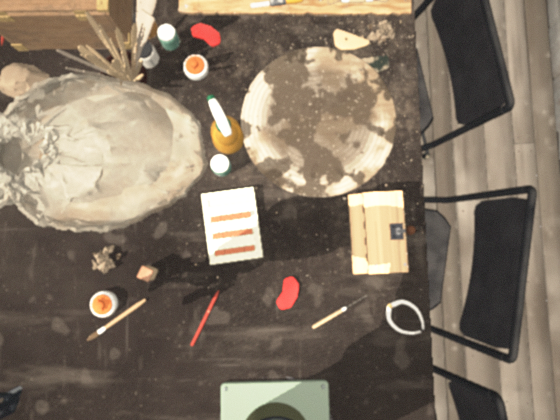

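```bash
python3 - <<'E'
import cv2
a=cv2.imread("pics/top0.png");b=cv2.imread("pics/side0.png")
cv2.imwrite("pics/z1.png",cv2.resize(a[170:290,190:440],None,fx=3.2,fy=3.2,interpolation=cv2.INTER_CUBIC))
cv2.imwrite("pics/z2.png",cv2.resize(b[180:350,200:390],None,fx=3.5,fy=3.5,interpolation=cv2.INTER_CUBIC))
E
```

```text
(no output)
```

View pics/z1.png

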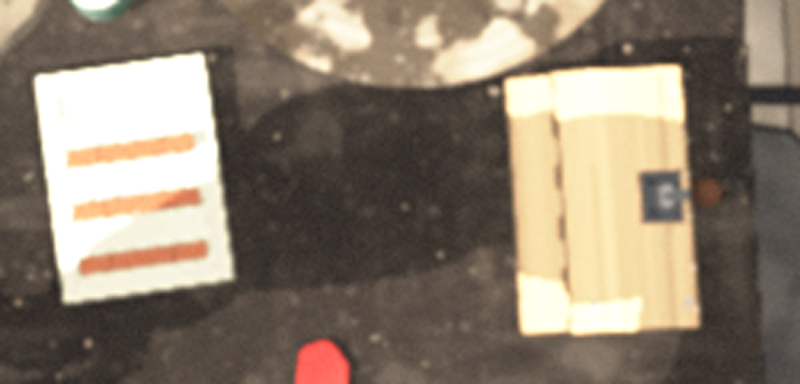

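View pics/z2.png

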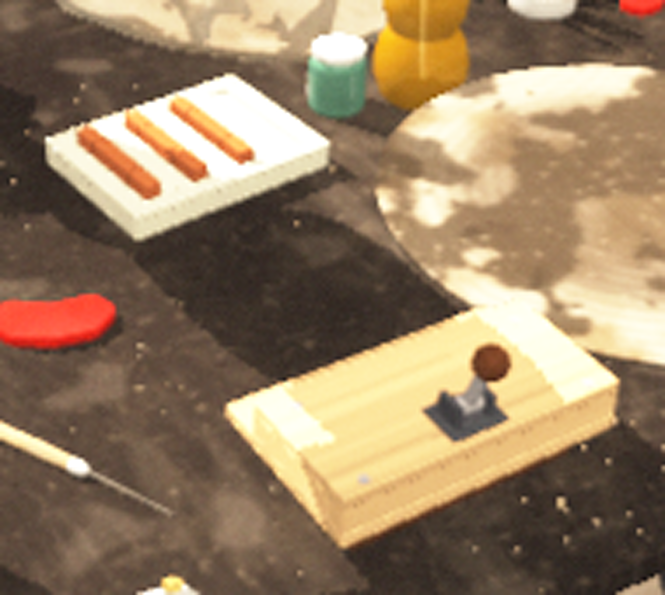

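```bash
cat > h.py <<'E'
from cell import *
import cv2, numpy as np
from scipy.spatial.transform import Rotation as Ro
C={n:get_calibration(n) for n in("side","top")}
def ray(n,p,z):
    c=C[n]; d=c["R"].T@np.linalg.inv(c["K"])@np.array([p[0],p[1],1.]); o=-c["R"].T@c["t"]
    return o+d*(z-o[2])/d[2]
def proj(n,X):
    c=C[n]; q=c["K"]@(c["R"]@np.asarray(X,float)+c["t"]); return q[:2]/q[2]
def tri(p,q):
    A=[];B=[]
    for n,u in(("side",p),("top",q)):
        c=C[n]; d=c["R"].T@np.linalg.inv(c["K"])@np.array([u[0],u[1],1.]); d/=np.linalg.norm(d); o=-c["R"].T@c["t"]
        P=np.eye(3)-np.outer(d,d); A.append(P);B.append(P@o)
    return np.linalg.solve(sum(A),sum(B)), [float(np.linalg.norm(P@np.linalg.solve(sum(A),sum(B))-b)) for P,b in zip(A,B)]
def snap(n,name,box=None,f=1):
    im=cv2.cvtColor(capture(n),cv2.COLOR_RGB2BGR)
    o=im if box is None else im[box[1]:box[3],box[0]:box[2]]
    cv2.imwrite(f"pics/{name}.png",cv2.resize(o,None,fx=f,fy=f,interpolation=cv2.INTER_CUBIC)); return im
def st():
    s=get_state(); print("t",round(s["t"],2),"pos",s["ee_pos"].round(4),"rot",s["ee_rot"].round(2),"F",s["wrist_force"].round(1),"w",round(s["gripper_width"],4)); return s
def delta(target,yaw,pos=None,rot=None):
    s=get_state(); pos=s["ee_pos"] if pos is None else pos; rot=s["ee_rot"] if rot is None else rot
    R=Ro.from_euler("xyz",rot,degrees=True); T=Ro.from_euler("xyz",[180,0,yaw],degrees=True)
    print("slide units",(R.inv().apply(np.array(target)-pos)/.02).round(2),"rot units",((R.inv()*T).as_rotvec(degrees=True)/10).round(2))
E
python3 - <<'E'
from h import *
a=cv2.imread("pics/top0.png");b=cv2.imread("pics/side0.png")
def bars(im,box,n,z):
    hsv=cv2.cvtColor(im,cv2.COLOR_BGR2HSV); m=cv2.inRange(hsv,(0,90,60),(20,255,255)); k=np.zeros_like(m);k[box[1]:box[3],box[0]:box[2]]=255
    cs,_=cv2.findContours(m&k,cv2.RETR_EXTERNAL,cv2.CHAIN_APPROX_NONE)
    for c in cs:
        if cv2.contourArea(c)<60: continue
        P=np.array([ray(n,p[0],z)[:2] for p in c])*1000
        r=cv2.minAreaRect(P.astype(np.float32)); M=cv2.boxPoints(r)
        e=M[1]-M[0] if np.linalg.norm(M[1]-M[0])>np.linalg.norm(M[2]-M[1]) else M[2]-M[1]
        print(n,np.round(r[0],1),np.round(r[1],1),"ang",np.degrees(np.arctan2(e[1],e[0])).round(1)%180)
bars(a,(200,180,265,265),"top",.032); bars(b,(210,195,300,245),"side",.030)
print("mould")
for x,y in((34,73),(203,52),(234,281),(64,304)): print(ray("top",(190+x/3.2,170+y/3.2),.022).round(4))
print("cover")
for x,y in((553,68),(682,65),(699,327),(570,333)): print(ray("top",(190+x/3.2,170+y/3.2),.061).round(4))
print("sill")
for x,y in((505,77),(520,335)): print(ray("top",(190+x/3.2,170+y/3.2),.034).round(4))
print("tip",tri((200+491/3.5,180+362/3.5),(190+708/3.2,170+193/3.2)))
print("cover side corners")
for x,y in((250,398),(345,498),(619,382),(510,302)): print(ray("side",(200+x/3.5,180+y/3.5),.061).round(4))
E
```

```text
top [456.8  91.2] [12.2 97.9] ang 97.0
top [498.   95.7] [11.9 97.3] ang 97.0
top [539.5 100.9] [12.  96.2] ang 97.1
side [454.5  96.9] [ 22.8 131.2] ang 96.7
side [495.8  97.2] [ 21.7 121.1] ang 96.8
side [538.1  94.9] [ 20.  106.7] ang 96.5
side [589.7 143.3] [115.2 132.2] ang 152.1
mould
[0.6021 0.1754 0.022 ]
[0.6163 0.042  0.022 ]
[0.436  0.0207 0.022 ]
[0.4209 0.153  0.022 ]
cover
[ 0.5934 -0.2259  0.061 ]
[ 0.5938 -0.3246  0.061 ]
[ 0.3956 -0.3279  0.061 ]
[ 0.3932 -0.2308  0.061 ]
sill
[ 0.5905 -0.1941  0.034 ]
[ 0.3906 -0.1984  0.034 ]
tip (array([ 0.49476454, -0.32215645,  0.11465293]), [0.000832951936650523, 0.0008329519366504375])
cover side corners
[ 0.3953 -0.2303  0.061 ]
[ 0.4008 -0.3266  0.061 ]
[ 0.5946 -0.323   0.061 ]
[ 0.5845 -0.2286  0.061 ]
```

```bash
python3 - <<'E'
from h import *
import cell; print([k for k in dir(cell) if not k.startswith('_')]); print(getattr(cell,'pinch_z',None))
a=cv2.imread("pics/top0.png");f=6;x0,y0=340,180
z=cv2.resize(a[180:280,x0:430],None,fx=f,fy=f,interpolation=cv2.INTER_CUBIC)
th=np.radians(-88.7);cx=np.array([np.cos(th),np.sin(th)]);cy=np.array([-cx[1],cx[0]]);o=np.array([.4938,-.2772])
def d(u,v,h,col):
    p=proj("top",[*(o+cx*u+cy*v),h]);p=((p-[x0,y0]+.5)*f).astype(int);cv2.circle(z,tuple(int(i) for i in p),2,col,-1)
for i in range(5):
    v=(i-2)*.04
    d(-.0475,v-.0085,.034,(0,0,255));d(-.0475,v+.0085,.034,(0,0,255));d(-.0475,v,.052,(255,0,0))
for u in(-.0475,.0475):
    for v in(-.0985,.0985): d(u,v,.061,(0,255,0))
for v in(-.0985,.0985): d(-.0795,v,.034,(255,0,255))
cv2.imwrite("pics/ov.png",z)
E
```

```text
['Unreachable', 'capture', 'get_calibration', 'get_state', 'hand_in', 'pinch_z']
0.0187
```

View pics/ov.png

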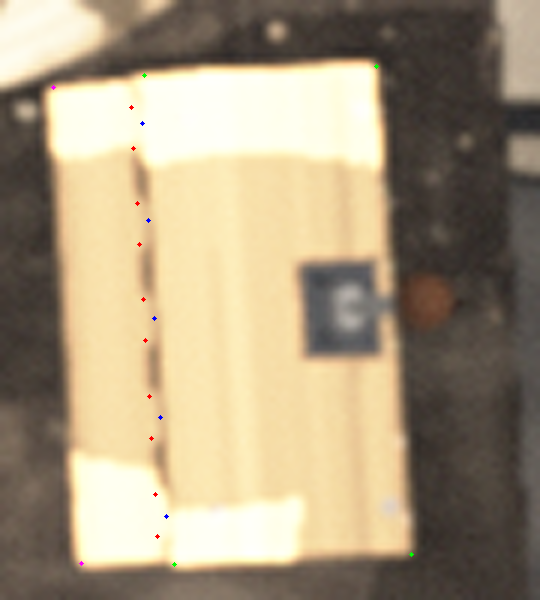

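Emit:
move_arm(
  motion=[
    {"slide": [0,0,0],"rot": [0,0,0.95]},
    {"slide": [0,0,0],"rot": [0,0,0.95]},
    {"slide": [0,0,0],"rot": [0,0,0.95]},
    {"slide": [0,0,0],"rot": [0,0,0.95]},
    {"slide": [0,0,0],"rot": [0,0,0.95]},
    {"slide": [0,0,0],"rot": [0,0,0.95]},
    {"slide": [0,0,0],"rot": [0,0,0.95]},
    {"slide": [0,1,0],"rot": [0,0,0]},
    {"slide": [0,1,0],"rot": [0,0,0]},
    {"slide": [0,1,0],"rot": [0,0,0]},
    {"slide": [0,1,0],"rot": [0,0,0]},
    {"slide": [0,1,0],"rot": [0,0,0]},
  ],
  gripper=0,
)

```text
t: 1.6
ee_pos: [0.3159, 0.5362, 0.2101]
ee_rot: [180.0, 0.0, 91.7]
wrist_force: [-0.1, -0.3, -1.1]
gripper_width: -0.0001
```

```bash
python3 -c "
from h import *
st();delta([.495,-.36,.21],91.3)"
```

```text
t 1.6 pos [0.3159 0.5362 0.2101] rot [1.7999e+02 2.0000e-02 9.1740e+01] F [-0.1 -0.3 -1.1] w -0.0001
slide units [-4.506e+01  7.590e+00  2.000e-02] rot units [0.   0.   0.04]
```

Emit:
move_arm(
  motion=[
    {"slide": [-1,0.17,-0.2],"rot": [0,0,0]},
    {"slide": [-1,0.17,-0.2],"rot": [0,0,0]},
    {"slide": [-1,0.17,-0.2],"rot": [0,0,0]},
    {"slide": [-1,0.17,-0.2],"rot": [0,0,0]},
    {"slide": [-1,0.17,-0.2],"rot": [0,0,0]},
    {"slide": [-1,0.17,0],"rot": [0,0,0]},
    {"slide": [-1,0.17,0],"rot": [0,0,0]},
    {"slide": [-1,0.17,0],"rot": [0,0,0]},
    {"slide": [-1,0.17,0],"rot": [0,0,0]},
    {"slide": [-1,0.17,0],"rot": [0,0,0]},
    {"slide": [-1,0.17,0],"rot": [0,0,0]},
    {"slide": [-1,0.17,0],"rot": [0,0,0]},
  ],
)

```text
t: 3.1
ee_pos: [0.3619, 0.2967, 0.2303]
ee_rot: [180.0, 0.0, 91.7]
wrist_force: [-0.4, 0.3, -0.5]
gripper_width: 0.0001
```

Emit:
move_arm(
  motion=[
    {"slide": [-1,0.17,0],"rot": [0,0,0]},
    {"slide": [-1,0.17,0],"rot": [0,0,0]},
    {"slide": [-1,0.17,0],"rot": [0,0,0]},
    {"slide": [-1,0.17,0],"rot": [0,0,0]},
    {"slide": [-1,0.17,0],"rot": [0,0,0]},
    {"slide": [-1,0.17,0],"rot": [0,0,0]},
    {"slide": [-1,0.17,0],"rot": [0,0,0]},
    {"slide": [-1,0.17,0],"rot": [0,0,0]},
    {"slide": [-1,0.17,0],"rot": [0,0,0]},
    {"slide": [-1,0.17,0],"rot": [0,0,0]},
    {"slide": [-1,0.17,0],"rot": [0,0,0]},
    {"slide": [-1,0.17,0],"rot": [0,0,0]},
  ],
)

```text
t: 4.6
ee_pos: [0.4093, 0.0581, 0.2304]
ee_rot: [180.0, 0.0, 91.7]
wrist_force: [0.8, -0.6, -0.2]
gripper_width: -0.0002
```

Emit:
move_arm(
  motion=[
    {"slide": [-1,0.17,0],"rot": [0,0,0]},
    {"slide": [-1,0.17,0],"rot": [0,0,0]},
    {"slide": [-1,0.17,0],"rot": [0,0,0]},
    {"slide": [-1,0.17,0],"rot": [0,0,0]},
    {"slide": [-1,0.17,0],"rot": [0,0,0]},
    {"slide": [-1,0.17,0],"rot": [0,0,0]},
    {"slide": [-1,0.17,0],"rot": [0,0,0]},
    {"slide": [-1,0.17,0],"rot": [0,0,0]},
    {"slide": [-1,0.17,0],"rot": [0,0,0]},
    {"slide": [-1,0.17,0],"rot": [0,0,0]},
    {"slide": [-1,0.17,0],"rot": [0,0,0]},
    {"slide": [-1,0.17,0],"rot": [0,0,0]},
  ],
)

```text
t: 6.1
ee_pos: [0.4567, -0.1806, 0.2303]
ee_rot: [-180.0, 0.0, 91.7]
wrist_force: [0.3, 0.6, -0.5]
gripper_width: 0.0001
```

```bash
python3 -c "
from h import *
st();delta([.495,-.36,.21],91.3)
snap('top','t1')"
```

```text
t 6.1 pos [ 0.4567 -0.1806  0.2303] rot [-1.800e+02  1.000e-02  9.168e+01] F [ 0.3  0.6 -0.5] w 0.0001
slide units [-9.02  1.65  1.02] rot units [-0.    0.    0.04]
```

View pics/t1.png

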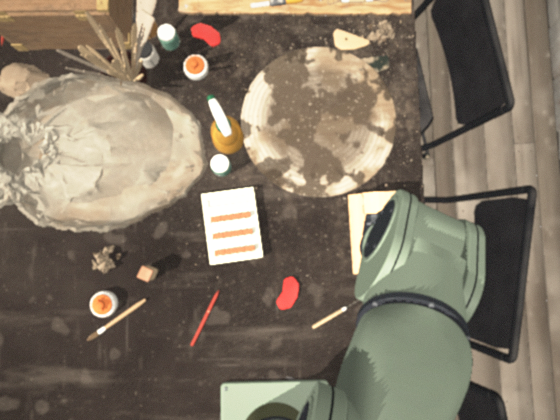

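Emit:
move_arm(
  motion=[
    {"slide": [-1,0.2,0],"rot": [0,0,0]},
    {"slide": [-1,0.2,0],"rot": [0,0,0]},
    {"slide": [-1,0.2,0],"rot": [0,0,0]},
    {"slide": [-1,0.2,0],"rot": [0,0,0]},
    {"slide": [-1,0.2,0],"rot": [0,0,0]},
    {"slide": [-1,0.2,0],"rot": [0,0,0]},
    {"slide": [-1,0.2,0],"rot": [0,0,0]},
    {"slide": [-1,0.2,0],"rot": [0,0,0]},
    {"slide": [-1,0.0,0],"rot": [0,0,0]},
  ],
)

```text
t: 7.28
ee_pos: [0.494, -0.3592, 0.2302]
ee_rot: [-180.0, -0.0, 91.7]
wrist_force: [0.6, -0.2, -0.5]
gripper_width: -0.0001
```

Emit:
move_arm(
  motion=[
    {"slide": [0,0,0.8],"rot": [0,0,0]},
    {"slide": [0,0,0.8],"rot": [0,0,0]},
    {"slide": [0,0,0.8],"rot": [0,0,0]},
    {"slide": [0,0,0.8],"rot": [0,0,0]},
    {"slide": [0,0,0.8],"rot": [0,0,0]},
    {"slide": [0,0,0.8],"rot": [0,0,0]},
    {"slide": [0,0,0.8],"rot": [0,0,0]},
    {"slide": [0,0,0.8],"rot": [0,0,0]},
    {"slide": [0,0,0.2],"rot": [0,0,0]},
  ],
)

```text
t: 8.4
ee_pos: [0.494, -0.3581, 0.0972]
ee_rot: [-179.9, -0.0, 91.7]
wrist_force: [-0.5, 0.6, 0.5]
gripper_width: -0.0004
```

```bash
python3 -c "
from h import *
st()
snap('side','s1',(200,180,420,350),3.5)"
```

```text
t 8.4 pos [ 0.494  -0.3581  0.0972] rot [-1.7993e+02 -4.0000e-02  9.1680e+01] F [-0.5  0.6  0.5] w -0.0004
```

View pics/s1.png

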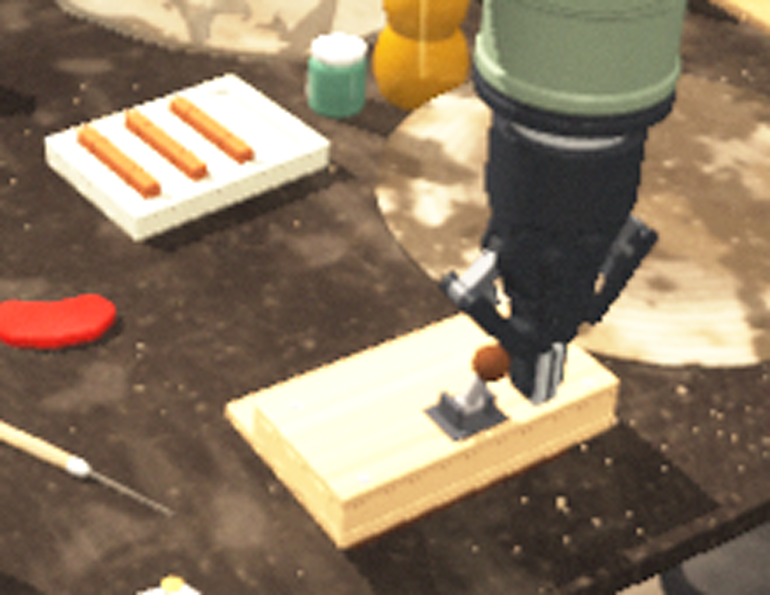

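Emit:
move_arm(
  motion=[
    {"slide": [0.25,0,0],"rot": [0,0,0]},
    {"slide": [0.25,0,0],"rot": [0,0,0]},
    {"slide": [0.25,0,0],"rot": [0,0,0]},
    {"slide": [0.25,0,0],"rot": [0,0,0]},
    {"slide": [0.25,0,0],"rot": [0,0,0]},
    {"slide": [0.25,0,0],"rot": [0,0,0]},
    {"slide": [0.25,0,0],"rot": [0,0,0]},
    {"slide": [0.25,0,0],"rot": [0,0,0]},
    {"slide": [0.25,0,0],"rot": [0,0,0]},
    {"slide": [0.25,0,0],"rot": [0,0,0]},
  ],
)

```text
t: 9.7
ee_pos: [0.4939, -0.3108, 0.1017]
ee_rot: [179.7, 0.3, 91.6]
wrist_force: [-8.8, -1.5, 52.2]
gripper_width: 0.0003
```

Emit:
move_arm(
  motion=[
    {"slide": [0.1,0,0],"rot": [0,0,0]},
    {"slide": [0.1,0,0],"rot": [0,0,0]},
  ],
)

```text
t: 9.95
ee_pos: [0.4936, -0.3047, 0.0995]
ee_rot: [179.9, 0.1, 91.7]
wrist_force: [0.5, 0.4, 5.9]
gripper_width: 0.0002
```

```bash
python3 -c "
from h import *
st()
snap('side','s2',(200,180,420,350),3.5)"
```

```text
t 9.95 pos [ 0.4936 -0.3047  0.0995] rot [1.7987e+02 9.0000e-02 9.1680e+01] F [0.5 0.4 5.9] w 0.0002
```

View pics/s2.png

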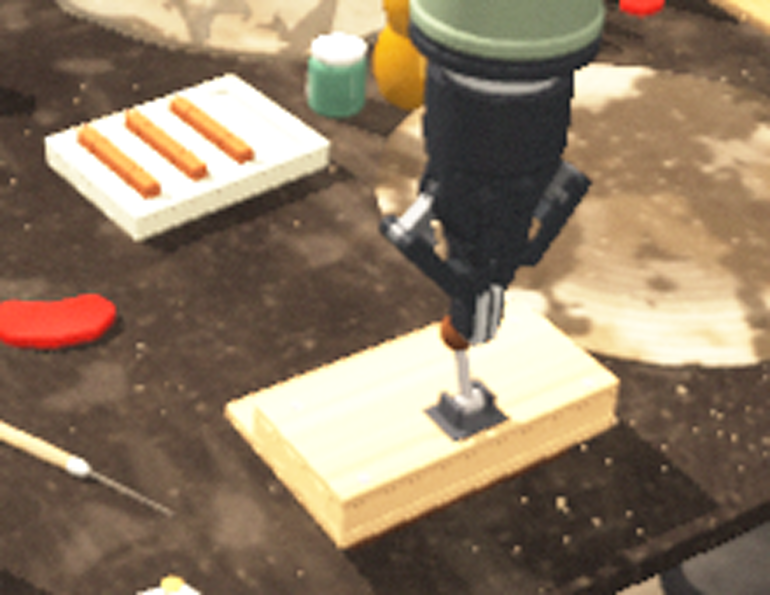

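Emit:
move_arm(
  motion=[
    {"slide": [0.1,0,0],"rot": [0,0,0]},
    {"slide": [0.1,0,0],"rot": [0,0,0]},
    {"slide": [0.1,0,0],"rot": [0,0,0]},
  ],
)

```text
t: 10.38
ee_pos: [0.4925, -0.2982, 0.0982]
ee_rot: [-180.0, 0.0, 91.7]
wrist_force: [0.3, -0.8, 0.2]
gripper_width: 0.0
```

Emit:
move_arm(
  motion=[
    {"slide": [0.1,0,0],"rot": [0,0,0]},
    {"slide": [0.1,0,0],"rot": [0,0,0]},
  ],
)

```text
t: 10.62
ee_pos: [0.4923, -0.2943, 0.0982]
ee_rot: [-180.0, 0.0, 91.7]
wrist_force: [0.1, -0.6, 0.6]
gripper_width: -0.0002
```

```bash
python3 -c "
from h import *
st()
snap('side','s3',(200,180,420,350),3.5)"
```

```text
t 10.62 pos [ 0.4923 -0.2943  0.0982] rot [-179.98    0.     91.68] F [ 0.1 -0.6  0.6] w -0.0002
```

View pics/s3.png

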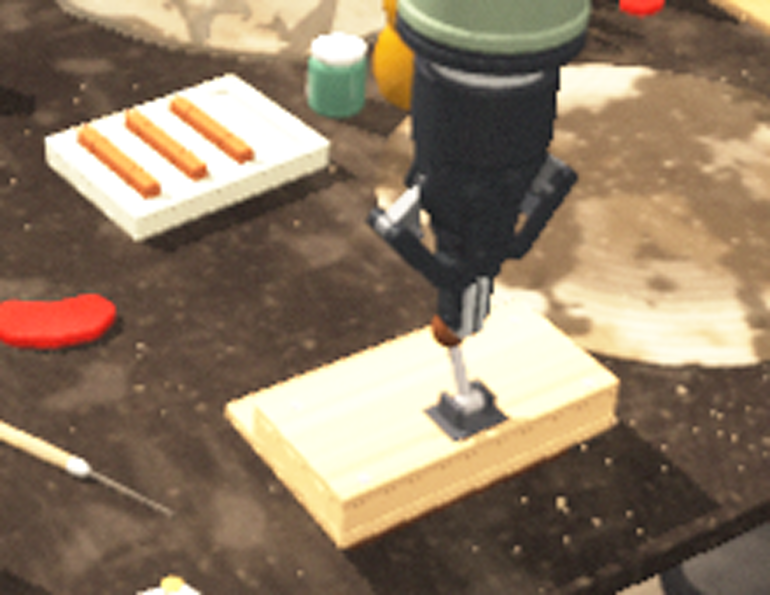

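Emit:
move_arm(
  motion=[
    {"slide": [0.1,0,0],"rot": [0,0,0]},
    {"slide": [0.1,0,0],"rot": [0,0,0]},
    {"slide": [0.1,0,0],"rot": [0,0,0]},
  ],
)

```text
t: 11.05
ee_pos: [0.4925, -0.2892, 0.0988]
ee_rot: [179.9, 0.1, 91.7]
wrist_force: [0.5, -7.0, 7.6]
gripper_width: -0.0003
```

Emit:
move_arm(
  motion=[
    {"slide": [0.1,0,0],"rot": [0,0,0]},
    {"slide": [0.1,0,0],"rot": [0,0,0]},
  ],
)

```text
t: 11.3
ee_pos: [0.4926, -0.2853, 0.099]
ee_rot: [179.9, 0.1, 91.6]
wrist_force: [-0.7, -6.9, 9.0]
gripper_width: -0.0001
```

```bash
python3 -c "
from h import *
st()
snap('side','s4',(200,180,420,350),3.5)"
```

```text
t 11.3 pos [ 0.4926 -0.2853  0.099 ] rot [1.7992e+02 1.1000e-01 9.1650e+01] F [-0.7 -6.9  9. ] w -0.0001
```

View pics/s4.png

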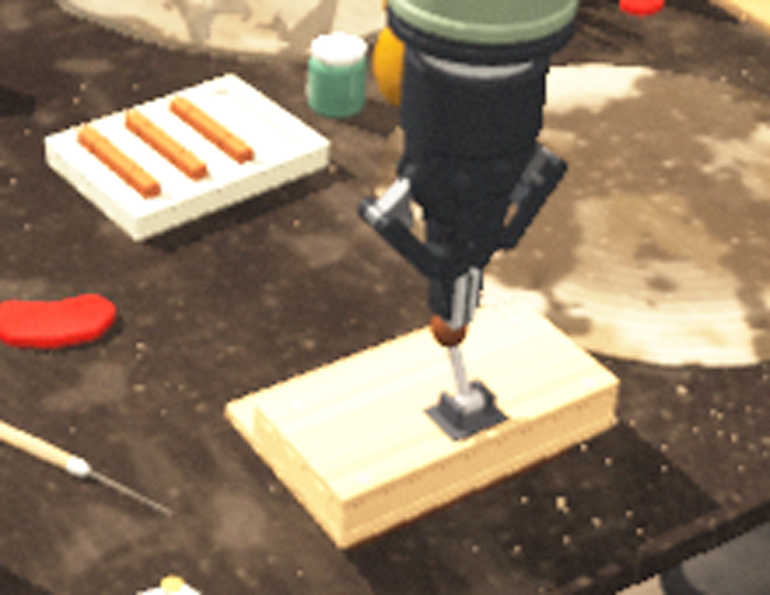

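```bash
python3 -c "
from h import *
for a in(0,.15,.3,.5,1.0):
    s=np.sin(a-.5)*.045
    print(a,[round(v,1) for v in (proj('side',[.4945,-.300-s,.07+.045*np.cos(a-.5)])-[200,180])*3.5])
"
```

```text
0 [np.float64(443.2), np.float64(326.4)]
0.15 [np.float64(449.7), np.float64(328.4)]
0.3 [np.float64(456.5), np.float64(332.2)]
0.5 [np.float64(465.8), np.float64(339.6)]
1.0 [np.float64(487.7), np.float64(369.1)]
```

Emit:
move_arm(
  motion=[
    {"slide": [-0.3,0,0],"rot": [0,0,0]},
    {"slide": [-0.7,0,0],"rot": [0,0,0]},
    {"slide": [-1,0,0],"rot": [0,0,0]},
    {"slide": [-0.5,0,0],"rot": [0,0,0]},
    {"slide": [0,0,0],"rot": [0,0,0]},
  ],
)

```text
t: 11.98
ee_pos: [0.4935, -0.3347, 0.0982]
ee_rot: [-180.0, 0.0, 91.6]
wrist_force: [-0.2, -3.1, 5.3]
gripper_width: 0.0001
```

```bash
python3 -c "
from h import *
st()
snap('side','s5',(200,180,420,350),3.5)"
```

```text
t 11.97 pos [ 0.4935 -0.3347  0.0982] rot [-179.99    0.     91.64] F [-0.2 -3.1  5.3] w 0.0001
```

View pics/s5.png

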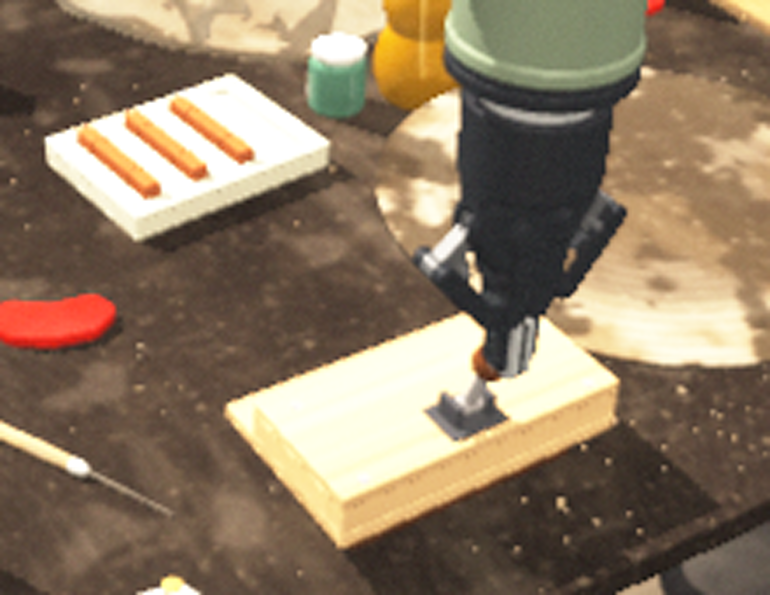

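```bash
python3 -c "
from h import *
for X in([.4926,-.2853,.099],[.4935,-.3347,.0982],[.494,-.3581,.0972]): print(((proj('side',X)-[200,180])*3.5).round())
snap('side','s6',(290,240,390,320),8)
st()
"
```

```text
[446. 349.]
[499. 399.]
[525. 425.]
t 12.07 pos [ 0.4936 -0.3343  0.0984] rot [-1.7999e+02  3.0000e-02  9.1680e+01] F [-1.3 -4.3  5.9] w -0.0005
```

View pics/s6.png

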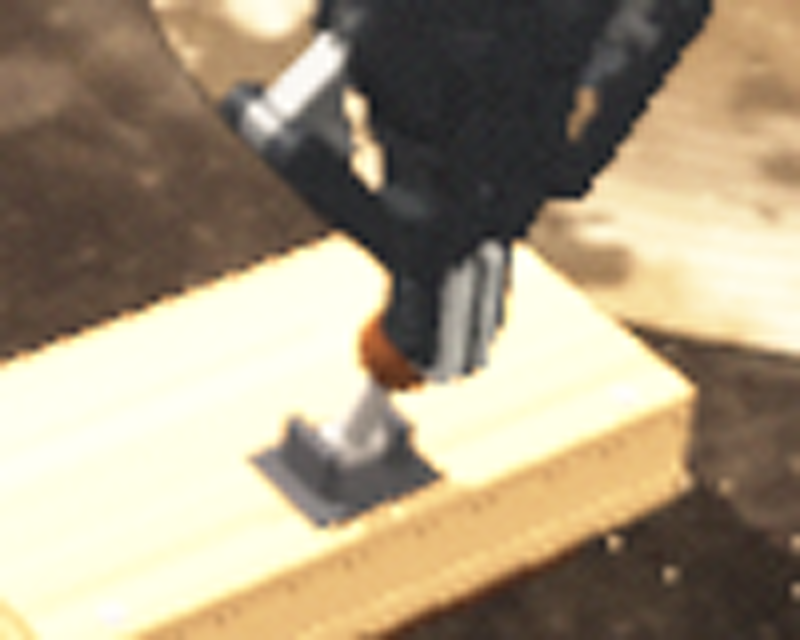

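Emit:
move_arm(
  motion=[
    {"slide": [0,0,-0.5],"rot": [0,0,0]},
    {"slide": [0,0,-1],"rot": [0,0,0]},
    {"slide": [-1,0,0],"rot": [0,0,0]},
    {"slide": [-0.6,0,0],"rot": [0,0,0]},
    {"slide": [0,0,0.6],"rot": [0,0,0]},
    {"slide": [0,0,0.6],"rot": [0,0,0]},
    {"slide": [0,0,0.6],"rot": [0,0,0]},
    {"slide": [0,0,0.5],"rot": [0,0,0]},
    {"slide": [0,0,0],"rot": [0,0,0]},
  ],
)

```text
t: 13.2
ee_pos: [0.4944, -0.366, 0.0815]
ee_rot: [-179.9, -0.0, 91.7]
wrist_force: [0.2, 0.3, 0.2]
gripper_width: -0.0003
```

```bash
python3 -c "
from h import *
s=st()
snap('side','s7',(290,240,390,320),8)
print(((proj('side',s['ee_pos'])-[290,240])*8).round())
"
```

```text
t 13.2 pos [ 0.4944 -0.366   0.0815] rot [-1.7994e+02 -4.0000e-02  9.1690e+01] F [0.2 0.3 0.2] w -0.0003
[495. 562.]
```

View pics/s7.png

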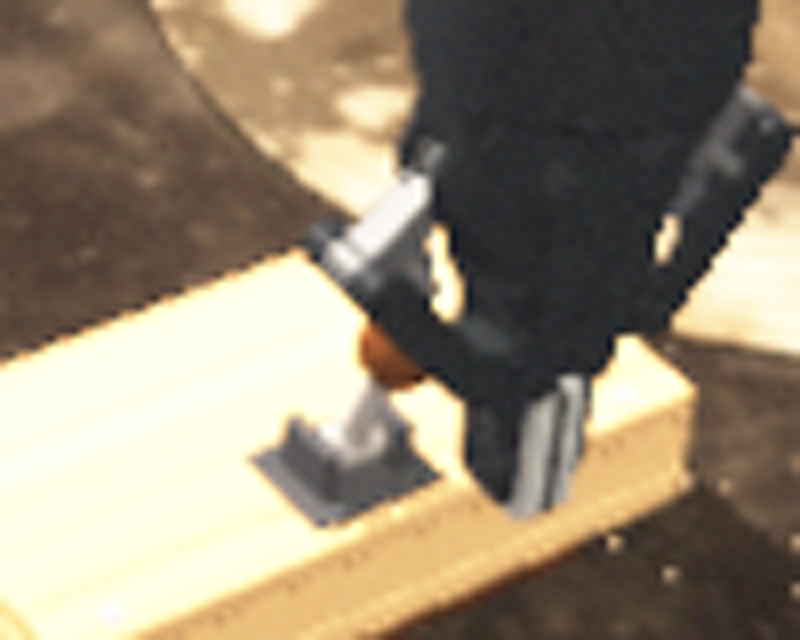

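Emit:
move_arm(
  motion=[
    {"slide": [0.4,0,0],"rot": [0,0,0]},
    {"slide": [0.4,0,0],"rot": [0,0,0]},
    {"slide": [0.2,0,0],"rot": [0,0,0]},
    {"slide": [0.2,0,0],"rot": [0,0,0]},
    {"slide": [0.2,0,0],"rot": [0,0,0]},
    {"slide": [0.2,0,0],"rot": [0,0,0]},
    {"slide": [0.2,0,0],"rot": [0,0,0]},
    {"slide": [0.2,0,0],"rot": [0,0,0]},
  ],
)

```text
t: 14.25
ee_pos: [0.4934, -0.3261, 0.0824]
ee_rot: [-180.0, 0.0, 91.7]
wrist_force: [1.5, -1.3, 2.2]
gripper_width: 0.0002
```

Emit:
move_arm(
  motion=[
    {"slide": [0.2,0,0],"rot": [0,0,0]},
    {"slide": [0.2,0,0],"rot": [0,0,0]},
    {"slide": [0.2,0,0],"rot": [0,0,0]},
  ],
)

```text
t: 14.62
ee_pos: [0.493, -0.314, 0.0823]
ee_rot: [-180.0, -0.0, 91.7]
wrist_force: [0.4, -1.0, -0.1]
gripper_width: 0.0003
```

Emit:
move_arm(
  motion=[
    {"slide": [0.1,0,0],"rot": [0,0,0]},
    {"slide": [0.1,0,0],"rot": [0,0,0]},
    {"slide": [0.1,0,0],"rot": [0,0,0]},
  ],
)

```text
t: 15.0
ee_pos: [0.4929, -0.3083, 0.0823]
ee_rot: [-180.0, 0.0, 91.7]
wrist_force: [0.1, -2.0, -1.7]
gripper_width: 0.0002
```

```bash
python3 -c "
from h import *
s=st()
snap('side','s8',(290,240,390,320),8)
print(((proj('side',s['ee_pos'])-[290,240])*8).round())
"
```

```text
t 15.0 pos [ 0.4929 -0.3083  0.0823] rot [-179.99    0.     91.68] F [ 0.1 -2.  -1.7] w 0.0002
[349. 421.]
```

View pics/s8.png

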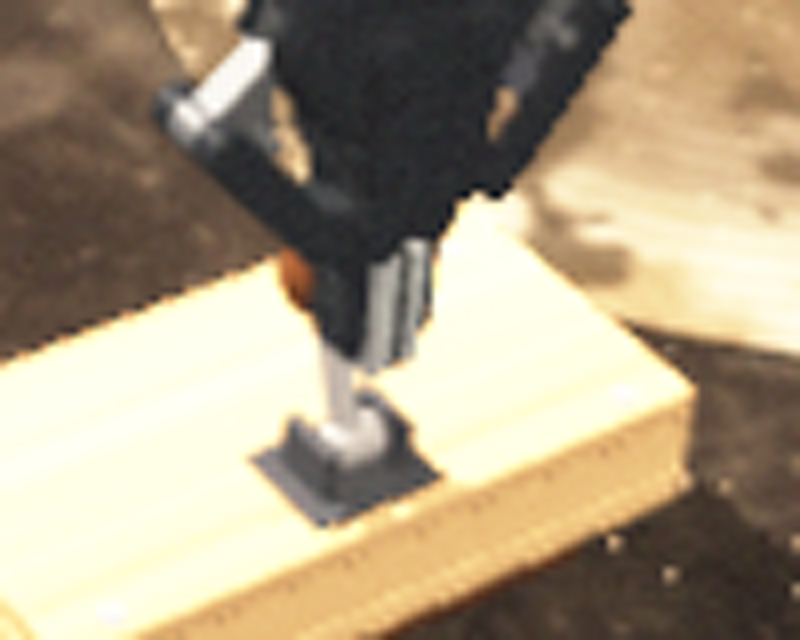

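Now it is beside the knob, pushing cleanly. Continue to the stop.

Emit:
move_arm(
  motion=[
    {"slide": [0.1,0,0],"rot": [0,0,0]},
    {"slide": [0.1,0,0],"rot": [0,0,0]},
    {"slide": [0.1,0,0],"rot": [0,0,0]},
  ],
)

```text
t: 15.42
ee_pos: [0.4927, -0.3024, 0.0823]
ee_rot: [-180.0, 0.0, 91.7]
wrist_force: [-0.3, -7.2, -3.1]
gripper_width: 0.0002
```

Emit:
move_arm(
  motion=[
    {"slide": [0.1,0,0],"rot": [0,0,0]},
    {"slide": [0.1,0,0],"rot": [0,0,0]},
  ],
)

```text
t: 15.68
ee_pos: [0.4926, -0.3017, 0.0825]
ee_rot: [179.9, 0.3, 91.6]
wrist_force: [2.1, -27.0, -13.6]
gripper_width: 0.0001
```

```bash
python3 -c "
from h import *
s=st()
snap('side','s9',(290,240,390,320),8)
"
```

```text
t 15.68 pos [ 0.4926 -0.3017  0.0825] rot [179.93   0.32  91.57] F [  2.1 -27.  -13.6] w 0.0001
```

View pics/s9.png

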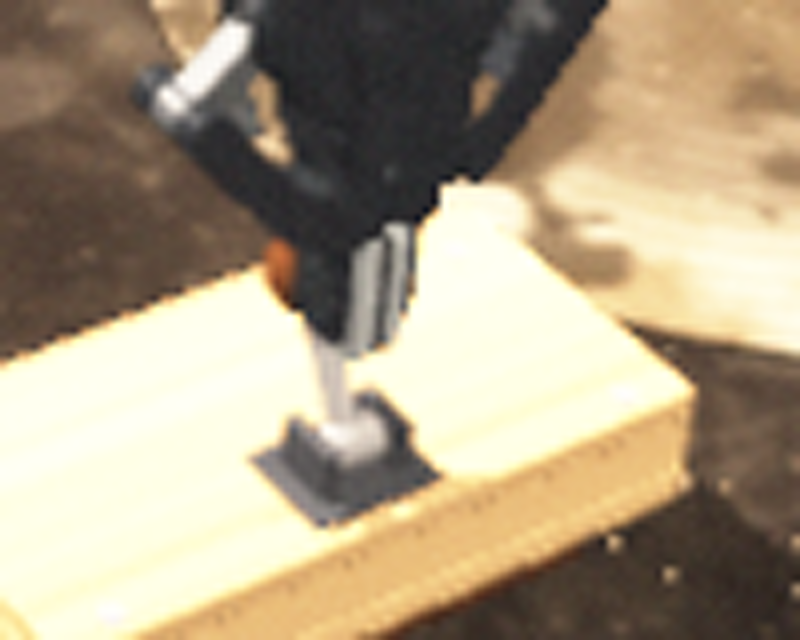

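Emit:
move_arm(
  motion=[
    {"slide": [-0.4,0,0],"rot": [0,0,0]},
    {"slide": [-0.6,0,0],"rot": [0,0,0]},
    {"slide": [0,0,-1],"rot": [0,0,0]},
    {"slide": [0,0,-1],"rot": [0,0,0]},
    {"slide": [0,0,-1],"rot": [0,0,0]},
    {"slide": [0,0,-1],"rot": [0,0,0]},
    {"slide": [1,0,0],"rot": [0,0,0]},
    {"slide": [1,0,0],"rot": [0,0,0]},
    {"slide": [1,0,0],"rot": [0,0,0]},
    {"slide": [1,0,0],"rot": [0,0,0]},
    {"slide": [1,0,0],"rot": [0,0,0]},
    {"slide": [1,0,0],"rot": [0,0,0]},
  ],
  gripper=0.33,
)

```text
t: 17.23
ee_pos: [0.4897, -0.1973, 0.1623]
ee_rot: [-180.0, 0.0, 91.7]
wrist_force: [1.6, 0.2, -0.0]
gripper_width: 0.0282
```

Emit:
move_arm(
  motion=[
    {"slide": [1,0,0],"rot": [0,0,0]},
    {"slide": [1,0,0],"rot": [0,0,0]},
    {"slide": [1,0,0],"rot": [0,0,0]},
    {"slide": [1,0,0],"rot": [0,0,0]},
    {"slide": [1,0,0],"rot": [0,0,0]},
    {"slide": [1,0,0],"rot": [0,0,0]},
    {"slide": [1,0,0],"rot": [0,0,0]},
    {"slide": [1,0,0],"rot": [0,0,0]},
    {"slide": [1,0,0],"rot": [0,0,0]},
    {"slide": [1,0,0],"rot": [0,0,0]},
  ],
)

```text
t: 18.48
ee_pos: [0.4836, 0.0026, 0.1623]
ee_rot: [-180.0, 0.0, 91.7]
wrist_force: [-0.8, -0.7, -0.1]
gripper_width: 0.0284
```

```bash
python3 -c "
from h import *
s=st()
snap('side','s10');snap('top','t10')
for n in('side','top'):print(proj(n,s['ee_pos']).round(1))
"
```

```text
t 18.48 pos [0.4836 0.0026 0.1623] rot [-180.      0.     91.69] F [-0.8 -0.7 -0.1] w 0.0284
[257.1 192.5]
[270.2 237.1]
```

View pics/s10.png

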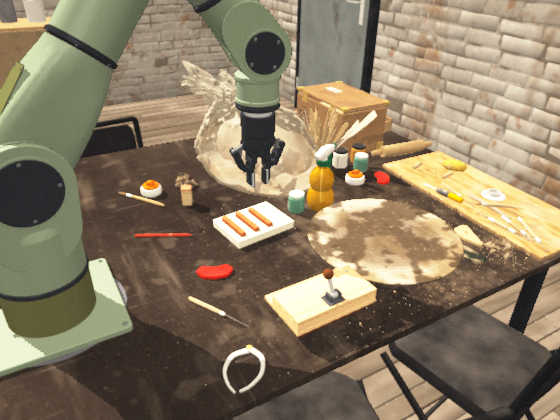

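View pics/t10.png

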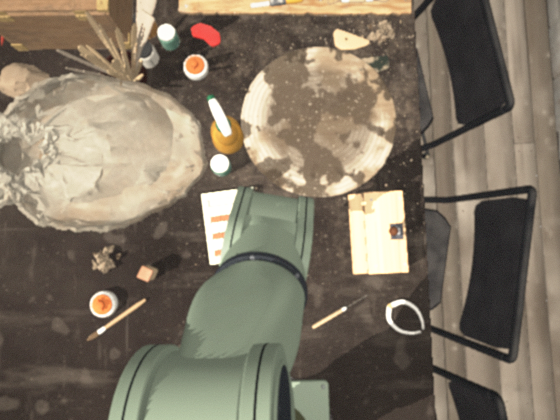

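```bash
python3 -c "
from h import *
delta([.495,.1205,.1623],97.0)
delta([.495,.1205,.045],97.0)
"
```

```text
slide units [5.82 0.76 0.  ] rot units [-0.   -0.   -0.52]
slide units [5.81 0.76 5.87] rot units [-0.   -0.   -0.52]
```

Emit:
move_arm(
  motion=[
    {"slide": [1,0.13,0],"rot": [0,0,0]},
    {"slide": [1,0.13,0],"rot": [0,0,0]},
    {"slide": [1,0.13,0],"rot": [0,0,0]},
    {"slide": [1,0.13,0],"rot": [0,0,0]},
    {"slide": [1,0.13,0],"rot": [0,0,0]},
    {"slide": [0.82,0.11,0],"rot": [0,0,0]},
    {"slide": [0,0,1],"rot": [0,0,-0.53]},
    {"slide": [0,0,1],"rot": [0,0,0]},
    {"slide": [0,0,1],"rot": [0,0,0]},
    {"slide": [0,0,1],"rot": [0,0,0]},
    {"slide": [0,0,1],"rot": [0,0,0]},
    {"slide": [0,0,0],"rot": [0,0,0]},
  ],
)

```text
t: 20.08
ee_pos: [0.4952, 0.1178, 0.0615]
ee_rot: [-179.9, 0.0, 96.9]
wrist_force: [0.4, 0.3, 1.1]
gripper_width: 0.028
```

```bash
python3 -c "
from h import *
s=st()
snap('side','s11',(200,150,320,260),6)
delta([.495,.1205,.045],97.0)
print((proj('side',s['ee_pos'])-[200,150])*6)
"
```

```text
t 20.07 pos [0.4952 0.1178 0.0615] rot [-1.7989e+02  3.0000e-02  9.6950e+01] F [0.4 0.3 1.1] w 0.028
slide units [ 0.13 -0.01  0.87] rot units [-0.  0. -0.]
[248.5801936  340.58966175]
```

View pics/s11.png

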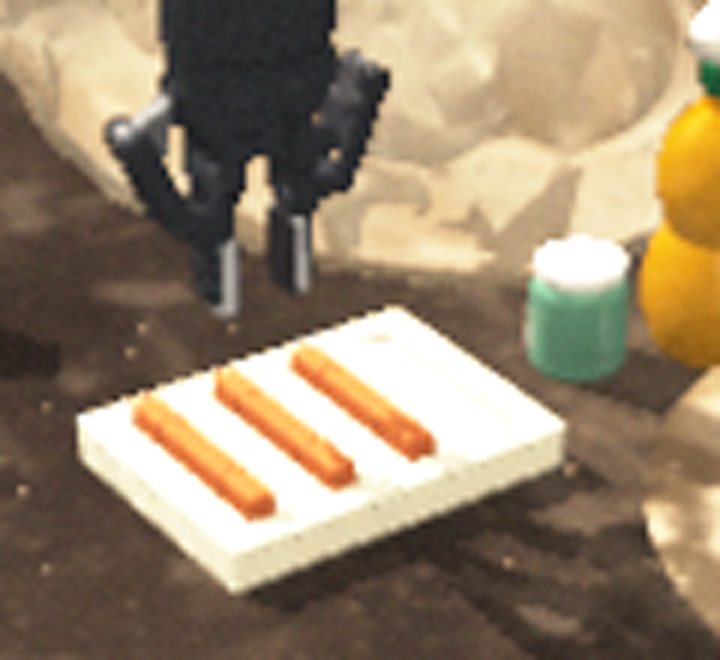

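Emit:
move_arm(
  motion=[
    {"slide": [0.13,0,0.5],"rot": [0,0,0]},
    {"slide": [0,0,0.5],"rot": [0,0,0]},
    {"slide": [0,0,0.4],"rot": [0,0,0]},
    {"slide": [0,0,0],"rot": [0,0,0]},
  ],
)

```text
t: 20.62
ee_pos: [0.495, 0.1207, 0.0337]
ee_rot: [-179.9, 0.0, 97.0]
wrist_force: [0.3, 0.2, -0.0]
gripper_width: 0.0279
```

```bash
python3 -c "
from h import *
s=st()
snap('side','s12',(200,150,320,260),6)
print((proj('side',s['ee_pos'])-[200,150])*6)
"
```

```text
t 20.62 pos [0.495  0.1207 0.0337] rot [-1.7995e+02  1.0000e-02  9.6970e+01] F [ 0.3  0.2 -0. ] w 0.0279
[247.044604   391.00284932]
```

View pics/s12.png

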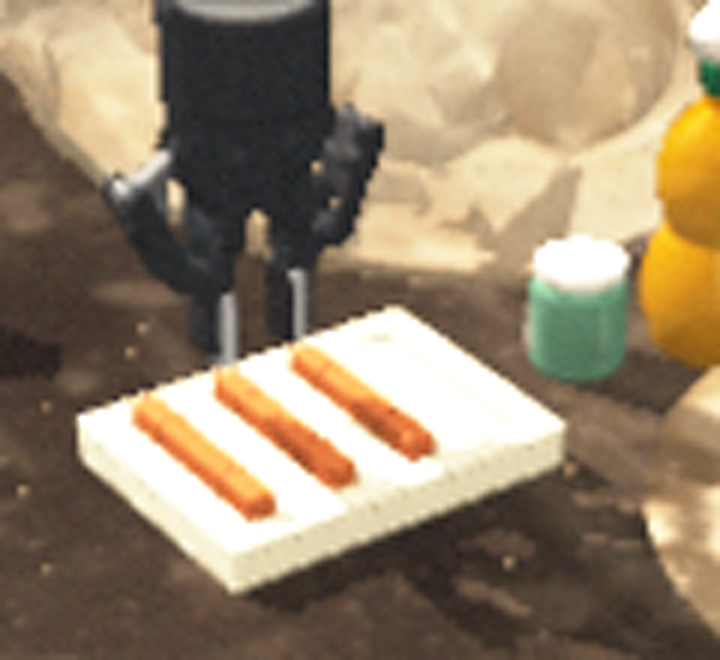

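Emit:
move_arm(
  motion=[
    {"slide": [0,0,0.2],"rot": [0,0,0]},
    {"slide": [0,0,0.2],"rot": [0,0,0]},
    {"slide": [0,0,0.2],"rot": [0,0,0]},
    {"slide": [0,0,0.1],"rot": [0,0,0]},
  ],
)

```text
t: 21.18
ee_pos: [0.4952, 0.1208, 0.02]
ee_rot: [-180.0, 0.0, 97.0]
wrist_force: [0.4, -0.7, -0.5]
gripper_width: 0.0283
```

```bash
python3 -c "
from h import *
s=st()
snap('side','s13',(200,150,320,260),6)
print((proj('side',s['ee_pos'])-[200,150])*6)
"
```

```text
t 21.18 pos [0.4952 0.1208 0.02  ] rot [-1.7998e+02  1.0000e-02  9.6980e+01] F [ 0.4 -0.7 -0.5] w 0.0283
[247.99480648 416.63669842]
```

View pics/s13.png

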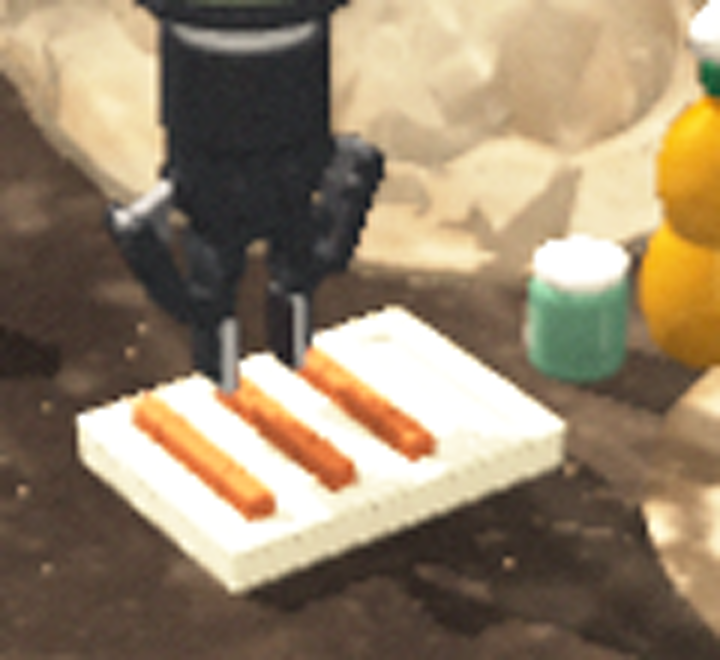

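Emit:
move_arm(
  motion=[
    {"slide": [0,0,0.1],"rot": [0,0,0]},
    {"slide": [0,0,0.1],"rot": [0,0,0]},
    {"slide": [0,0,0.1],"rot": [0,0,0]},
  ],
)

```text
t: 21.6
ee_pos: [0.4953, 0.1209, 0.0142]
ee_rot: [180.0, 0.0, 97.0]
wrist_force: [0.8, -0.6, -0.4]
gripper_width: 0.028
```

Emit:
move_arm(
  motion=[
    {"slide": [0,0,0.1],"rot": [0,0,0]},
    {"slide": [0,0,0.1],"rot": [0,0,0]},
  ],
)

```text
t: 21.85
ee_pos: [0.4953, 0.1208, 0.0102]
ee_rot: [-180.0, 0.0, 97.0]
wrist_force: [-0.7, 0.1, 0.1]
gripper_width: 0.0282
```

```bash
python3 -c "
from h import *
s=st()
snap('side','s14',(200,150,320,260),6)
"
```

```text
t 21.85 pos [0.4953 0.1208 0.0102] rot [-1.800e+02  1.000e-02  9.698e+01] F [-0.7  0.1  0.1] w 0.0282
```

View pics/s14.png

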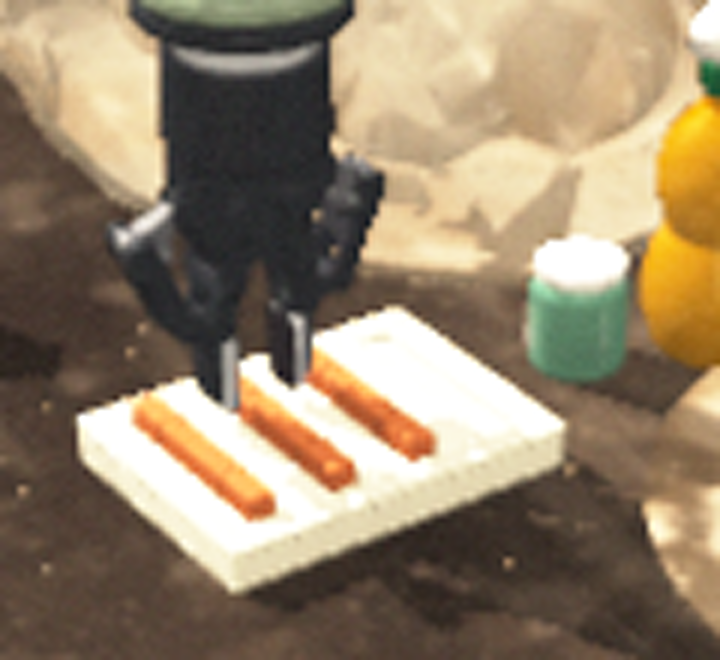

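Emit:
move_arm(
  motion=[
    {"slide": [0,0,0],"rot": [0,0,0]},
    {"slide": [0,0,0],"rot": [0,0,0]},
    {"slide": [0,0,0],"rot": [0,0,0]},
    {"slide": [0,0,0],"rot": [0,0,0]},
  ],
  gripper=0,
)

```text
t: 22.4
ee_pos: [0.4953, 0.1208, 0.0104]
ee_rot: [-180.0, 0.0, 97.0]
wrist_force: [-1.0, -0.5, 4.2]
gripper_width: 0.0087
```

```bash
python3 -c "
from h import *
s=st()
snap('side','s15',(200,150,320,260),6)
"
```

```text
t 22.4 pos [0.4953 0.1208 0.0104] rot [-1.800e+02  1.000e-02  9.698e+01] F [-1.  -0.5  4.2] w 0.0087
```

View pics/s15.png

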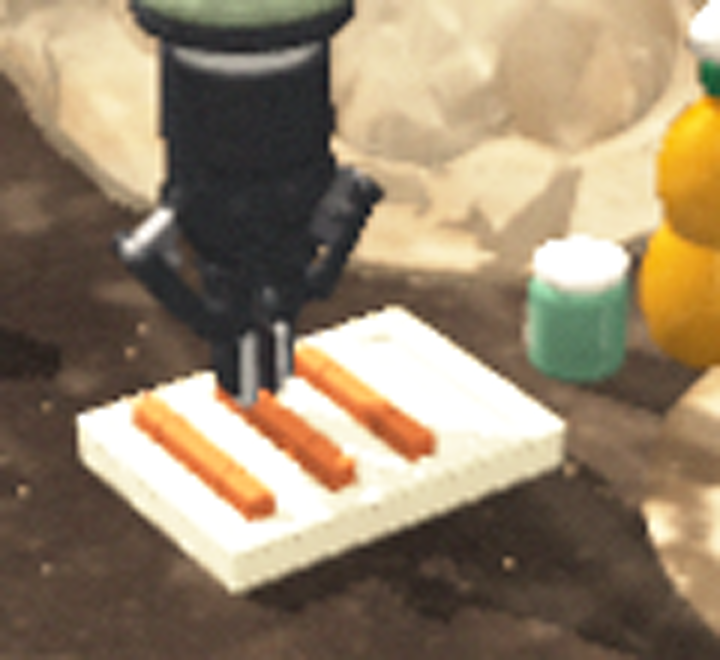

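Emit:
move_arm(
  motion=[
    {"slide": [0,0,0],"rot": [0,0,0]},
    {"slide": [0,0,0],"rot": [0,0,0]},
    {"slide": [0,0,0],"rot": [0,0,0]},
  ],
  gripper=0.33,
)

```text
t: 22.82
ee_pos: [0.4953, 0.1209, 0.0102]
ee_rot: [-180.0, 0.0, 97.0]
wrist_force: [-0.2, -0.5, -0.6]
gripper_width: 0.0281
```

Emit:
move_arm(
  motion=[
    {"slide": [0,0,0.1],"rot": [0,0,0]},
    {"slide": [0,0,0.1],"rot": [0,0,0]},
    {"slide": [0,0,0],"rot": [0,0,0]},
  ],
)

```text
t: 23.2
ee_pos: [0.4952, 0.1208, 0.0061]
ee_rot: [-180.0, 0.0, 97.0]
wrist_force: [-0.2, -0.1, -0.4]
gripper_width: 0.0284
```

```bash
python3 -c "
from h import *
s=st()
snap('side','s16',(200,150,320,260),6)
"
```

```text
t 23.2 pos [0.4952 0.1208 0.0061] rot [-1.7998e+02  1.0000e-02  9.6980e+01] F [-0.2 -0.1 -0.4] w 0.0284
```

View pics/s16.png

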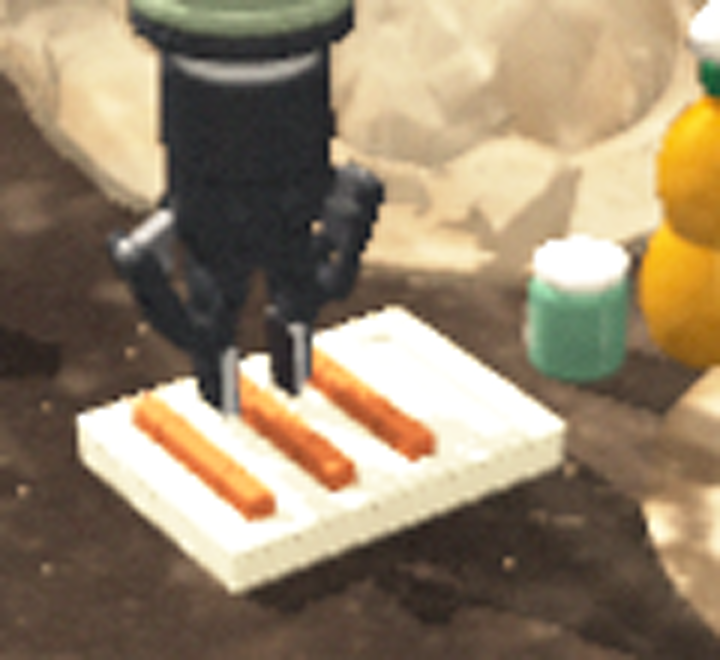

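Emit:
move_arm(
  motion=[
    {"slide": [0,0,0.1],"rot": [0,0,0]},
    {"slide": [0,0,0.1],"rot": [0,0,0]},
    {"slide": [0,0,0],"rot": [0,0,0]},
  ],
)

```text
t: 23.62
ee_pos: [0.4952, 0.1208, 0.0021]
ee_rot: [-180.0, 0.0, 97.0]
wrist_force: [0.5, 0.3, 0.2]
gripper_width: 0.0283
```

Emit:
move_arm(
  motion=[
    {"slide": [0,0,0],"rot": [0,0,0]},
    {"slide": [0,0,0],"rot": [0,0,0]},
    {"slide": [0,0,0],"rot": [0,0,0]},
    {"slide": [0,0,0],"rot": [0,0,0]},
  ],
  gripper=0,
)

```text
t: 24.12
ee_pos: [0.4953, 0.1208, 0.0025]
ee_rot: [180.0, 0.0, 97.0]
wrist_force: [-1.9, 0.2, 5.9]
gripper_width: 0.0124
```

```bash
python3 -c "
from h import *
s=st()
snap('side','s17',(200,150,320,260),6)
"
```

```text
t 24.12 pos [0.4953 0.1208 0.0025] rot [180.     0.    96.97] F [-1.9  0.2  5.9] w 0.0124
```

View pics/s17.png

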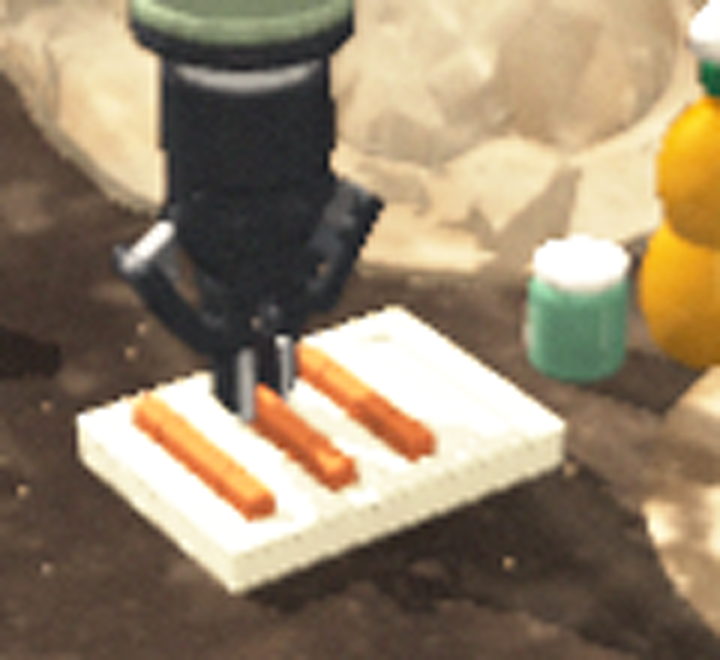

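Emit:
move_arm(
  motion=[
    {"slide": [0,0,0],"rot": [0,0,0]},
    {"slide": [0,0,0],"rot": [0,0,0]},
  ],
)

```text
t: 24.42
ee_pos: [0.4953, 0.1208, 0.0025]
ee_rot: [180.0, 0.0, 97.0]
wrist_force: [-1.1, -0.5, 6.2]
gripper_width: 0.0116
```

Emit:
move_arm(
  motion=[
    {"slide": [0,0,0],"rot": [0,0,0]},
    {"slide": [0,0,0],"rot": [0,0,0]},
    {"slide": [0,0,0.1],"rot": [0,0,0]},
    {"slide": [0,0,0.1],"rot": [0,0,0]},
    {"slide": [0,0,0],"rot": [0,0,0]},
  ],
  gripper=0.33,
)

```text
t: 25.05
ee_pos: [0.4955, 0.1209, 0.0005]
ee_rot: [179.9, -0.0, 97.0]
wrist_force: [-11.3, -1.2, 63.0]
gripper_width: 0.0283
```

Emit:
move_arm(
  motion=[
    {"slide": [0,0,0],"rot": [0,0,0]},
    {"slide": [0,0,0],"rot": [0,0,0]},
    {"slide": [0,0,0],"rot": [0,0,0]},
    {"slide": [0,0,0],"rot": [0,0,0]},
  ],
  gripper=0,
)

```text
t: 25.55
ee_pos: [0.4964, 0.121, 0.0011]
ee_rot: [179.8, -0.0, 97.0]
wrist_force: [-11.0, -1.7, 75.4]
gripper_width: 0.0122
```

Emit:
move_arm(
  motion=[
    {"slide": [0,0,0],"rot": [0,0,0]},
    {"slide": [0,0,0],"rot": [0,0,0]},
  ],
)

```text
t: 25.8
ee_pos: [0.4964, 0.121, 0.0011]
ee_rot: [179.8, -0.0, 97.0]
wrist_force: [-10.3, -1.8, 76.0]
gripper_width: 0.0121
```

```bash
python3 -c "
from h import *
s=st()
snap('side','s18',(200,150,320,260),6)
"
```

```text
t 25.8 pos [0.4964 0.121  0.0011] rot [ 1.7979e+02 -4.0000e-02  9.6970e+01] F [-10.3  -1.8  76. ] w 0.0121
```

View pics/s18.png

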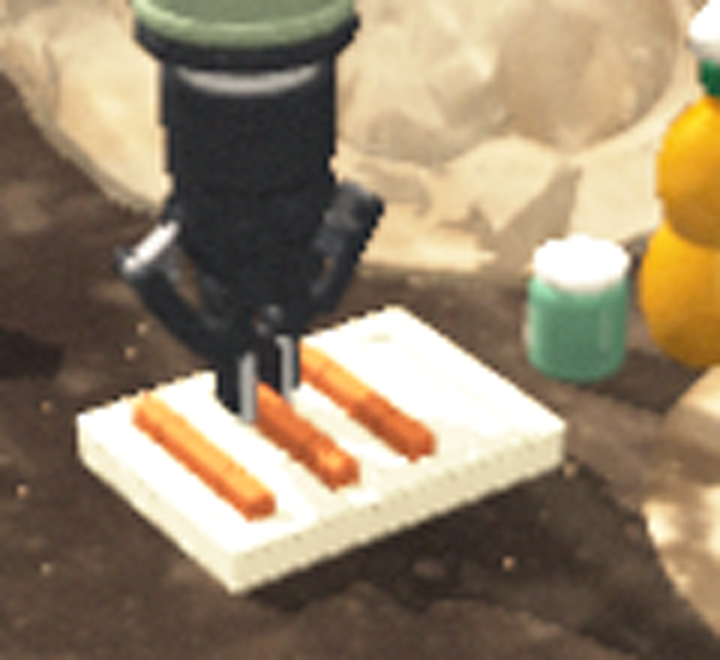

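Emit:
move_arm(
  motion=[
    {"slide": [0,0,-0.1],"rot": [0,0,0]},
    {"slide": [0,0,-0.1],"rot": [0,0,0]},
    {"slide": [0,0,0],"rot": [0,0,0]},
  ],
)

```text
t: 26.22
ee_pos: [0.4952, 0.1209, 0.0022]
ee_rot: [-180.0, 0.0, 97.0]
wrist_force: [1.0, 0.4, -0.9]
gripper_width: 0.0122
```

Emit:
move_arm(
  motion=[
    {"slide": [0,0,-0.3],"rot": [0,0,0]},
    {"slide": [0,0,-0.3],"rot": [0,0,0]},
    {"slide": [0,0,0],"rot": [0,0,0]},
  ],
)

```text
t: 26.6
ee_pos: [0.4955, 0.1209, 0.0148]
ee_rot: [180.0, 0.0, 97.0]
wrist_force: [1.0, -0.3, -1.4]
gripper_width: 0.012
```

```bash
python3 -c "
from h import *
s=st()
snap('side','s19',(200,150,320,260),6)
"
```

```text
t 26.6 pos [0.4955 0.1209 0.0148] rot [179.96   0.    96.99] F [ 1.  -0.3 -1.4] w 0.012
```

View pics/s19.png

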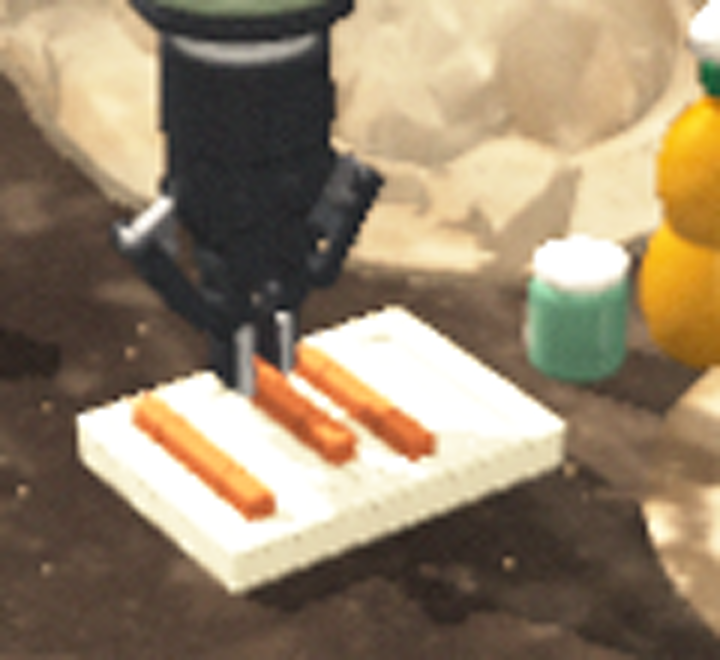

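Emit:
move_arm(
  motion=[
    {"slide": [0,0,-0.5],"rot": [0,0,0]},
    {"slide": [0,0,-0.5],"rot": [0,0,0]},
    {"slide": [0,0,-0.5],"rot": [0,0,0]},
    {"slide": [0,0,-0.5],"rot": [0,0,0]},
    {"slide": [0,0,-0.5],"rot": [0,0,0]},
    {"slide": [0,0,0],"rot": [0,0,0]},
  ],
)

```text
t: 27.4
ee_pos: [0.4956, 0.1209, 0.065]
ee_rot: [179.9, -0.0, 97.0]
wrist_force: [0.3, -0.5, -1.2]
gripper_width: 0.012
```

```bash
cat >> h.py <<'E'
YC=91.3
def slotpt(i,s):
    th=np.radians(-88.7);cx=np.array([np.cos(th),np.sin(th)]);cy=np.array([-cx[1],cx[0]]);o=np.array([.4938,-.2772])
    return o+cx*(-.0475-s)+cy*(i-2)*.04
def goslot(i,s,z): delta([*slotpt(i,s),z],YC)
E
python3 -c "
from h import *
s=st()
snap('side','s20',(200,150,320,260),6)
goslot(2,.117,.0648)
"
```

```text
t 27.4 pos [0.4956 0.1209 0.065 ] rot [179.94  -0.    96.98] F [ 0.3 -0.5 -1.2] w 0.012
slide units [-11.56  -1.68  -0.02] rot units [ 0.   -0.    0.57]
```

View pics/s20.png

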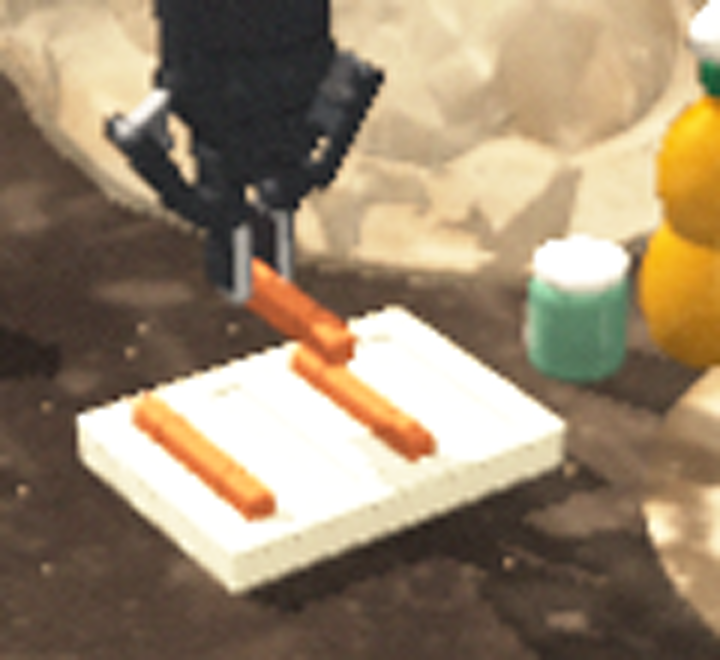

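Emit:
move_arm(
  motion=[
    {"slide": [-0.9,-0.14,0],"rot": [0,0,0]},
    {"slide": [-1,-0.14,0],"rot": [0,0,0]},
    {"slide": [-1,-0.14,0],"rot": [0,0,0]},
    {"slide": [-1,-0.14,0],"rot": [0,0,0]},
    {"slide": [-1,-0.14,0],"rot": [0,0,0]},
    {"slide": [-1,-0.14,0],"rot": [0,0,0]},
    {"slide": [-1,-0.14,0],"rot": [0,0,0]},
    {"slide": [-1,-0.14,0],"rot": [0,0,0]},
    {"slide": [-1,-0.14,0],"rot": [0,0,0]},
    {"slide": [-1,-0.14,0],"rot": [0,0,0]},
    {"slide": [-1,-0.14,0],"rot": [0,0,0]},
    {"slide": [-0.66,-0.14,0],"rot": [0,0,0.57]},
  ],
)

```text
t: 28.95
ee_pos: [0.4897, -0.1138, 0.0639]
ee_rot: [-180.0, 0.0, 91.1]
wrist_force: [-0.3, 0.5, 0.2]
gripper_width: 0.0123
```

Emit:
move_arm(
  motion=[
    {"slide": [0,0,0.5],"rot": [0,0,0]},
    {"slide": [0,0,0.5],"rot": [0,0,0]},
    {"slide": [0,0,0.5],"rot": [0,0,0]},
    {"slide": [0,0,0.5],"rot": [0,0,0]},
    {"slide": [0,0,0],"rot": [0,0,0]},
  ],
)

```text
t: 29.58
ee_pos: [0.4897, -0.1125, 0.0235]
ee_rot: [-179.9, -0.0, 91.3]
wrist_force: [-0.6, 0.7, -0.3]
gripper_width: 0.0119
```

```bash
python3 -c "
from h import *
s=st()
snap('side','s21',(220,180,390,330),4.5)
snap('top','t21',(200,170,420,290),3.6)
goslot(2,.117,.0202)
"
```

```text
t 29.57 pos [ 0.4897 -0.1125  0.0235] rot [-1.7993e+02 -1.0000e-02  9.1310e+01] F [-0.6  0.7 -0.3] w 0.0119
slide units [-0.    0.    0.21] rot units [-0.  0. -0.]
```

View pics/s21.png

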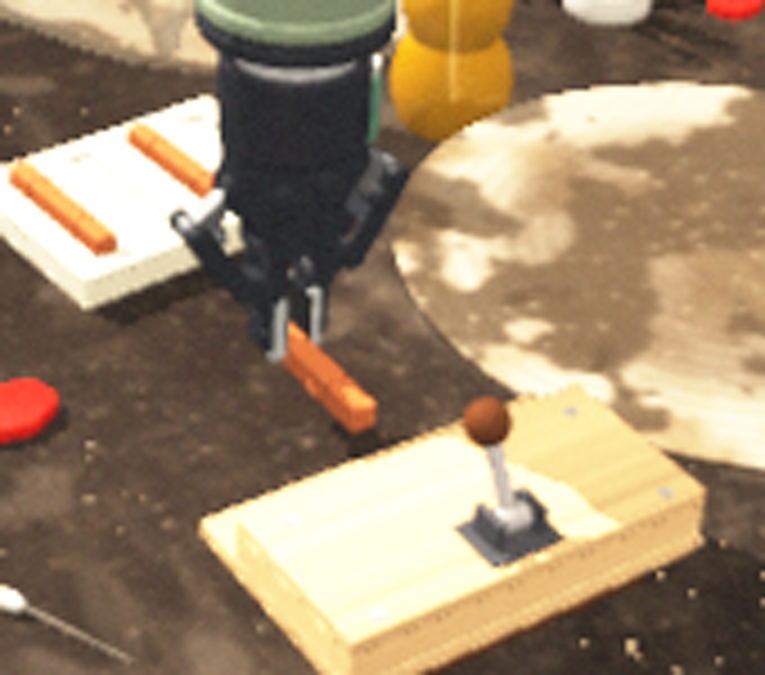

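View pics/t21.png

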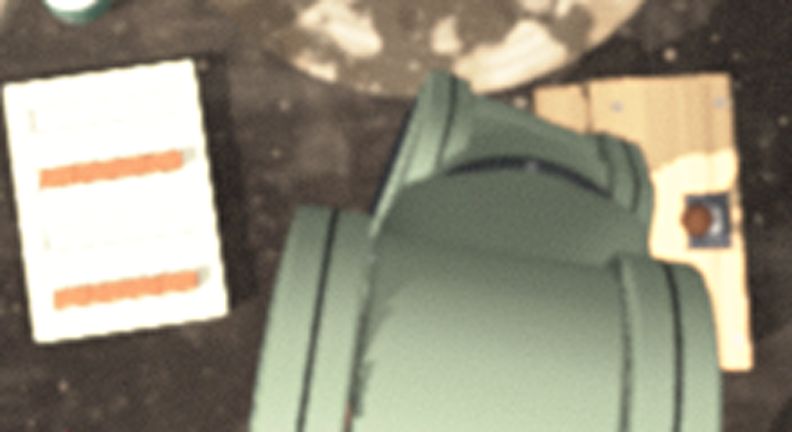

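```bash
python3 -c "
from h import *
print(tri((220+487/4.5,180+420/4.5),(200+697/3.6,170+219/3.6)))
for p in((333,407),(372,395),(360,430),(376,412)): print(ray('side',(220+p[0]/4.5,180+p[1]/4.5),.053).round(4))
"
```

```text
(array([ 0.49446805, -0.28230954,  0.11187397]), [0.0008385950982080992, 0.0008385950982082164])
[ 0.4813 -0.1777  0.053 ]
[ 0.5033 -0.1787  0.053 ]
[ 0.4834 -0.1995  0.053 ]
[ 0.4978 -0.1912  0.053 ]
```

Emit:
move_arm(
  motion=[
    {"slide": [-0.3,0,0.08],"rot": [0,0,0]},
    {"slide": [-0.3,0,0.08],"rot": [0,0,0]},
    {"slide": [-0.3,0,0],"rot": [0,0,0]},
    {"slide": [-0.3,0,0],"rot": [0,0,0]},
    {"slide": [-0.3,0,0],"rot": [0,0,0]},
    {"slide": [0,0,0],"rot": [0,0,0]},
  ],
)

```text
t: 30.42
ee_pos: [0.4906, -0.1432, 0.0211]
ee_rot: [180.0, 0.0, 91.2]
wrist_force: [0.3, 0.7, 0.1]
gripper_width: 0.0121
```

```bash
python3 -c "
from h import *
s=st()
snap('side','s22',(220,180,390,330),4.5)
goslot(2,.085,.0202)
"
```

```text
t 30.43 pos [ 0.4906 -0.1432  0.0211] rot [1.800e+02 2.000e-02 9.124e+01] F [0.3 0.7 0.1] w 0.0121
slide units [-0.1   0.    0.05] rot units [-0.  0. -0.]
```

View pics/s22.png

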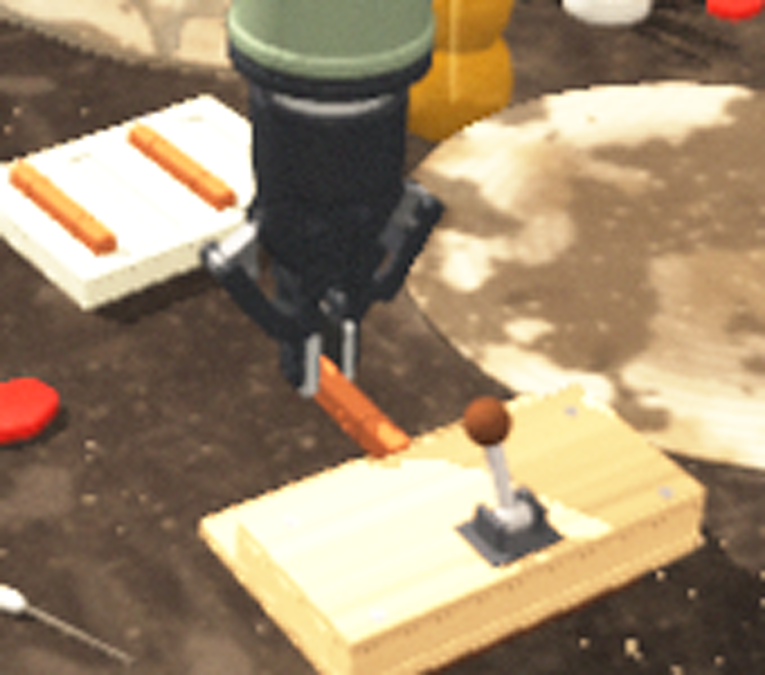

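Emit:
move_arm(
  motion=[
    {"slide": [-0.2,0,0.02],"rot": [0,0,0]},
    {"slide": [-0.2,0,0.02],"rot": [0,0,0]},
    {"slide": [-0.2,0,0],"rot": [0,0,0]},
  ],
)

```text
t: 30.85
ee_pos: [0.4909, -0.155, 0.0203]
ee_rot: [-180.0, 0.0, 91.3]
wrist_force: [-0.7, 0.8, -0.4]
gripper_width: 0.0117
```

Emit:
move_arm(
  motion=[
    {"slide": [-0.2,0,0],"rot": [0,0,0]},
    {"slide": [-0.2,0,0],"rot": [0,0,0]},
    {"slide": [-0.2,0,0],"rot": [0,0,0]},
  ],
)

```text
t: 31.22
ee_pos: [0.4912, -0.167, 0.0203]
ee_rot: [-180.0, 0.0, 91.3]
wrist_force: [0.7, -0.5, -0.1]
gripper_width: 0.0123
```

Emit:
move_arm(
  motion=[
    {"slide": [-0.2,0,0],"rot": [0,0,0]},
  ],
)

```text
t: 31.35
ee_pos: [0.4914, -0.171, 0.0203]
ee_rot: [180.0, 0.0, 91.3]
wrist_force: [0.0, -0.3, 0.1]
gripper_width: 0.0122
```

Emit:
move_arm(
  motion=[
    {"slide": [-0.2,0,0],"rot": [0,0,0]},
    {"slide": [-0.2,0,0],"rot": [0,0,0]},
  ],
)

```text
t: 31.6
ee_pos: [0.4908, -0.1728, 0.0198]
ee_rot: [-179.8, -0.5, 91.5]
wrist_force: [-1.4, 49.4, 4.9]
gripper_width: 0.0121
```

Emit:
move_arm(
  motion=[
    {"slide": [-0.2,0,0],"rot": [0,0,0]},
  ],
)

```text
t: 31.72
ee_pos: [0.4906, -0.1729, 0.0195]
ee_rot: [-179.7, -0.8, 91.7]
wrist_force: [-2.1, 71.5, 7.3]
gripper_width: 0.012
```

Emit:
move_arm(
  motion=[
    {"slide": [-0.2,0,0],"rot": [0,0,0]},
  ],
)

```text
t: 31.85
ee_pos: [0.4912, -0.1792, 0.0198]
ee_rot: [-179.8, -0.6, 91.6]
wrist_force: [-1.7, 38.8, 8.7]
gripper_width: 0.0123
```

```bash
python3 -c "
from h import *
s=st()
snap('side','s23',(220,180,390,330),4.5)
"
```

```text
t 31.85 pos [ 0.4912 -0.1792  0.0198] rot [-179.8    -0.59   91.64] F [-1.7 38.8  8.7] w 0.0123
```

View pics/s23.png

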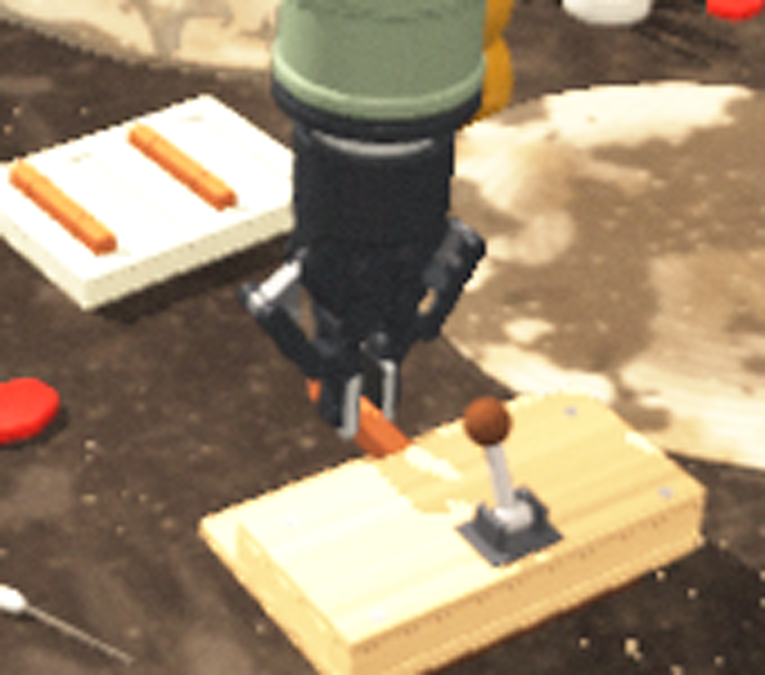

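Emit:
move_arm(
  motion=[
    {"slide": [0.3,0,0],"rot": [0,0,0]},
    {"slide": [0.5,0,-0.05],"rot": [0,0,0]},
    {"slide": [0.5,0,0],"rot": [0,0,0]},
    {"slide": [0.5,0,0],"rot": [0,0,0]},
    {"slide": [0.5,0,0],"rot": [0,0,0]},
    {"slide": [0.2,0,0],"rot": [0,0,0]},
    {"slide": [0,0,0],"rot": [0,0,0]},
  ],
)

```text
t: 32.78
ee_pos: [0.4906, -0.1366, 0.0213]
ee_rot: [-180.0, 0.0, 91.3]
wrist_force: [-0.2, 0.9, -0.5]
gripper_width: 0.0123
```

```bash
python3 -c "
from h import *
s=st()
snap('side','s24',(220,180,390,330),4.5)
goslot(3,.090,.0205)
"
```

```text
t 32.77 pos [ 0.4906 -0.1366  0.0213] rot [-1.80e+02  1.00e-02  9.13e+01] F [-0.2  0.9 -0.5] w 0.0123
slide units [-0.14  2.    0.04] rot units [-0.  0. -0.]
```

View pics/s24.png

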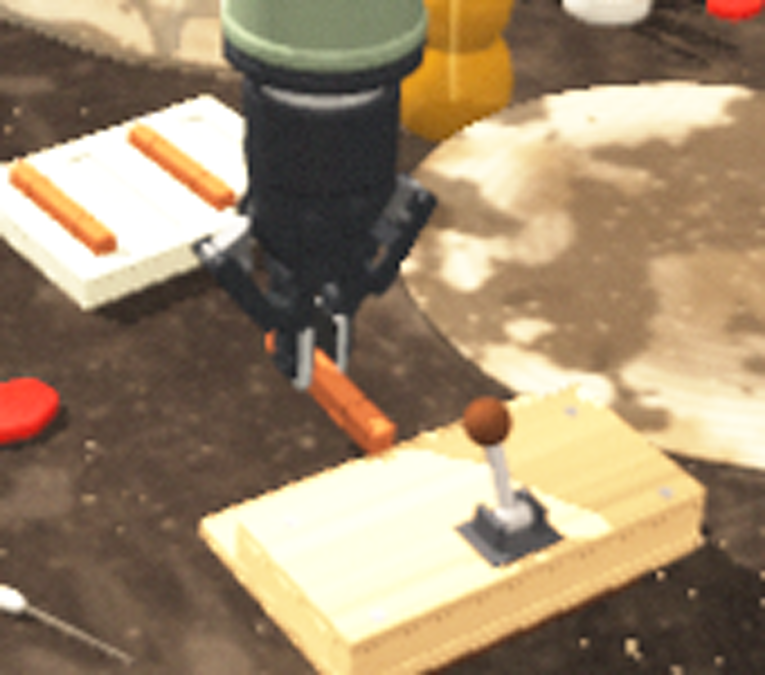

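Emit:
move_arm(
  motion=[
    {"slide": [0,0.5,0],"rot": [0,0,0]},
    {"slide": [0,0.5,0],"rot": [0,0,0]},
    {"slide": [0,0.5,0],"rot": [0,0,0]},
    {"slide": [0,0.5,0],"rot": [0,0,0]},
    {"slide": [-0.2,0,0.04],"rot": [0,0,0]},
    {"slide": [-0.3,0,0],"rot": [0,0,0]},
    {"slide": [-0.2,0,0],"rot": [0,0,0]},
    {"slide": [-0.2,0,0],"rot": [0,0,0]},
  ],
)

```text
t: 33.83
ee_pos: [0.5308, -0.1543, 0.0206]
ee_rot: [-180.0, 0.0, 91.3]
wrist_force: [0.5, 0.7, -0.6]
gripper_width: 0.0119
```

Emit:
move_arm(
  motion=[
    {"slide": [-0.2,0,0],"rot": [0,0,0]},
    {"slide": [-0.2,0,0],"rot": [0,0,0]},
  ],
)

```text
t: 34.08
ee_pos: [0.5311, -0.1621, 0.0205]
ee_rot: [-180.0, 0.0, 91.3]
wrist_force: [-0.3, 0.3, -0.8]
gripper_width: 0.0122
```

```bash
python3 -c "
from h import *
s=st()
goslot(3,.063,.0205)
"
```

```text
t 34.08 pos [ 0.5311 -0.1621  0.0205] rot [-180.      0.     91.28] F [-0.3  0.3 -0.8] w 0.0122
slide units [-0.19  0.    0.  ] rot units [-0.  0. -0.]
```

Now one short call at a time, checking the force.

Emit:
move_arm(
  motion=[
    {"slide": [-0.2,0,0],"rot": [0,0,0]},
    {"slide": [-0.2,0,0],"rot": [0,0,0]},
  ],
)

```text
t: 34.33
ee_pos: [0.5313, -0.1701, 0.0205]
ee_rot: [-180.0, 0.0, 91.3]
wrist_force: [0.6, 0.1, -1.1]
gripper_width: 0.0122
```

Emit:
move_arm(
  motion=[
    {"slide": [-0.2,0,0],"rot": [0,0,0]},
    {"slide": [-0.2,0,0],"rot": [0,0,0]},
  ],
)

```text
t: 34.58
ee_pos: [0.5315, -0.1781, 0.0205]
ee_rot: [-180.0, 0.0, 91.3]
wrist_force: [0.3, -1.0, 0.1]
gripper_width: 0.0121
```

Emit:
move_arm(
  motion=[
    {"slide": [-0.2,0,0],"rot": [0,0,0]},
    {"slide": [-0.2,0,0],"rot": [0,0,0]},
  ],
)

```text
t: 34.83
ee_pos: [0.5317, -0.186, 0.0205]
ee_rot: [-180.0, 0.0, 91.3]
wrist_force: [-0.3, 1.2, -0.9]
gripper_width: 0.0124
```

Emit:
move_arm(
  motion=[
    {"slide": [-0.2,0,0],"rot": [0,0,0]},
    {"slide": [-0.2,0,0],"rot": [0,0,0]},
  ],
)

```text
t: 35.08
ee_pos: [0.5319, -0.1941, 0.0205]
ee_rot: [-180.0, 0.0, 91.3]
wrist_force: [0.9, 0.7, -1.7]
gripper_width: 0.012
```

Emit:
move_arm(
  motion=[
    {"slide": [-0.2,0,0],"rot": [0,0,0]},
  ],
)

```text
t: 35.2
ee_pos: [0.532, -0.1981, 0.0205]
ee_rot: [180.0, 0.0, 91.3]
wrist_force: [0.1, -0.8, -0.6]
gripper_width: 0.0117
```

Emit:
move_arm(
  motion=[
    {"slide": [-0.2,0,0],"rot": [0,0,0]},
  ],
)

```text
t: 35.33
ee_pos: [0.5318, -0.1989, 0.0202]
ee_rot: [-179.9, -0.3, 91.4]
wrist_force: [-0.9, 28.4, 2.0]
gripper_width: 0.0119
```

Emit:
move_arm(
  motion=[
    {"slide": [0,0,0.08],"rot": [0,0,0]},
    {"slide": [0.05,0,0],"rot": [0,0,0]},
  ],
)

```text
t: 35.58
ee_pos: [0.532, -0.1986, 0.0188]
ee_rot: [-179.9, -0.2, 91.4]
wrist_force: [-1.4, 10.2, 5.9]
gripper_width: 0.0119
```

Emit:
move_arm(
  motion=[
    {"slide": [0,0,0],"rot": [0,0,0]},
    {"slide": [0,0,0],"rot": [0,0,0]},
    {"slide": [0,0,0],"rot": [0,0,0]},
  ],
  gripper=0.33,
)

```text
t: 35.95
ee_pos: [0.532, -0.2011, 0.0189]
ee_rot: [180.0, 0.0, 91.3]
wrist_force: [0.3, 0.5, -0.7]
gripper_width: 0.0281
```

```bash
python3 -c "
from h import *
s=st()
snap('side','s25',(220,180,390,330),4.5)
"
```

```text
t 35.95 pos [ 0.532  -0.2011  0.0189] rot [1.800e+02 2.000e-02 9.126e+01] F [ 0.3  0.5 -0.7] w 0.0281
```

View pics/s25.png

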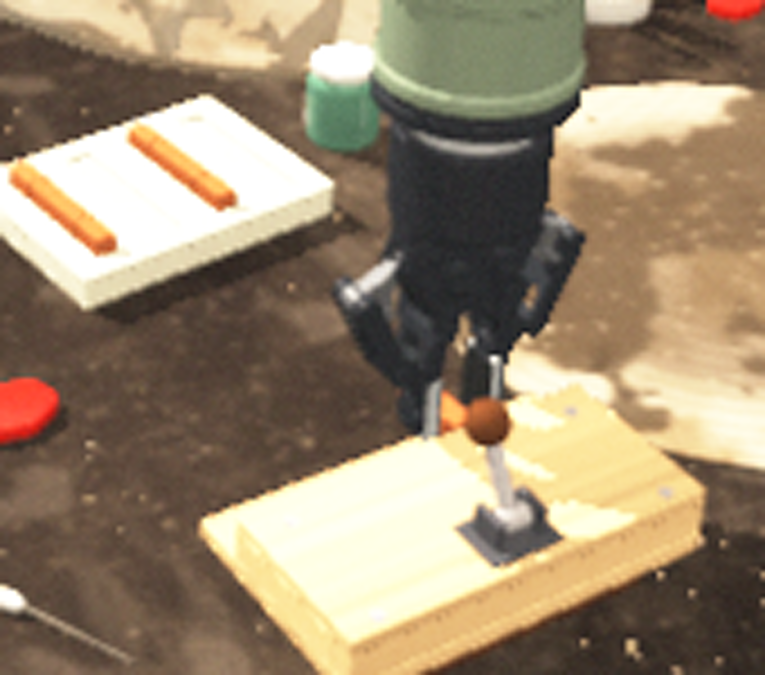

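Emit:
move_arm(
  motion=[
    {"slide": [0,0,-0.5],"rot": [0,0,0]},
    {"slide": [0,0,-1],"rot": [0,0,0]},
    {"slide": [1,0,0],"rot": [0,0,0]},
    {"slide": [1,0,0],"rot": [0,0,0]},
    {"slide": [1,0,0],"rot": [0,0,0]},
    {"slide": [1,0,0],"rot": [0,0,0]},
    {"slide": [0,0,0],"rot": [0,0,0]},
  ],
)

```text
t: 36.88
ee_pos: [0.5302, -0.1184, 0.0486]
ee_rot: [-180.0, -0.0, 91.4]
wrist_force: [-0.2, -0.9, 0.2]
gripper_width: 0.0281
```

```bash
python3 -c "
from h import *
s=st()
snap('side','s26',(220,180,390,330),4.5)
snap('top','t26',(200,170,420,290),3.6)
"
```

```text
t 36.88 pos [ 0.5302 -0.1184  0.0486] rot [-1.7996e+02 -4.0000e-02  9.1440e+01] F [-0.2 -0.9  0.2] w 0.0281
```

View pics/s26.png

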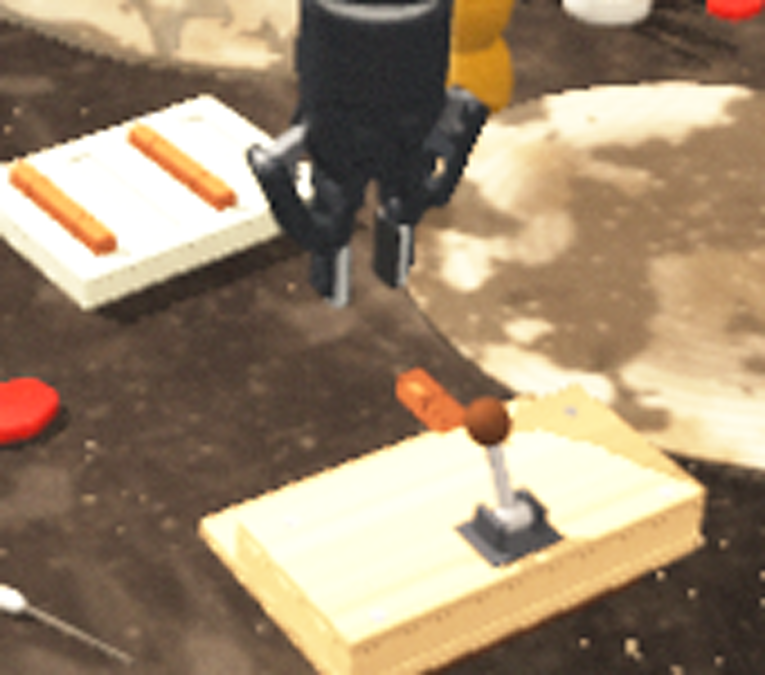

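View pics/t26.png

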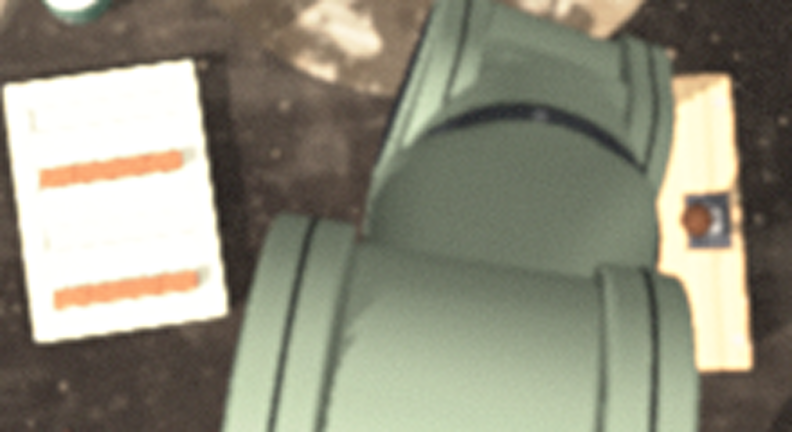

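Emit:
move_arm(
  motion=[
    {"slide": [0,0.08,0.6],"rot": [0,0,0]},
    {"slide": [0,0,0.7],"rot": [0,0,0]},
    {"slide": [-0.4,0,0],"rot": [0,0,0]},
    {"slide": [-0.4,0,0],"rot": [0,0,0]},
    {"slide": [-0.4,0,0],"rot": [0,0,0]},
    {"slide": [-0.2,0,0],"rot": [0,0,0]},
  ],
  gripper=0,
)

```text
t: 37.72
ee_pos: [0.5325, -0.1497, 0.0232]
ee_rot: [180.0, 0.0, 91.2]
wrist_force: [0.2, 0.5, 0.2]
gripper_width: 0.0001
```

Emit:
move_arm(
  motion=[
    {"slide": [-0.2,0,0],"rot": [0,0,0]},
    {"slide": [-0.1,0,0],"rot": [0,0,0]},
  ],
)

```text
t: 37.98
ee_pos: [0.5325, -0.1539, 0.0229]
ee_rot: [-180.0, -0.1, 91.3]
wrist_force: [-0.0, 9.2, 3.1]
gripper_width: 0.0001
```

Emit:
move_arm(
  motion=[
    {"slide": [-0.1,0,0],"rot": [0,0,0]},
    {"slide": [0,0,0],"rot": [0,0,0]},
  ],
)

```text
t: 38.22
ee_pos: [0.5326, -0.154, 0.0229]
ee_rot: [-180.0, -0.2, 91.4]
wrist_force: [-0.4, 14.7, 5.0]
gripper_width: -0.0001
```

Emit:
move_arm(
  motion=[
    {"slide": [0.4,0,0],"rot": [0,0,0]},
    {"slide": [0.8,0,-0.6],"rot": [0,0,0]},
    {"slide": [0.5,0,-1],"rot": [0,0,0]},
    {"slide": [0.5,0,-1],"rot": [0,0,0]},
    {"slide": [1,0,-1],"rot": [0,0,0]},
    {"slide": [1,0,-0.5],"rot": [0,0,0]},
    {"slide": [1,0,0],"rot": [0,0,0]},
    {"slide": [1,0,0],"rot": [0,0,0]},
    {"slide": [1,0,0],"rot": [0,0,0]},
    {"slide": [1,0,0],"rot": [0,0,0]},
    {"slide": [1,0,0],"rot": [0,0,0]},
    {"slide": [0,0,0],"rot": [0,0,0]},
  ],
  gripper=0.33,
)

```text
t: 39.72
ee_pos: [0.5286, 0.0289, 0.1061]
ee_rot: [179.9, -0.0, 91.4]
wrist_force: [0.1, -0.6, -0.6]
gripper_width: 0.0284
```

```bash
cat >> h.py <<'E'
def bars(im,box,n,z):
    hsv=cv2.cvtColor(im,cv2.COLOR_BGR2HSV); m=cv2.inRange(hsv,(0,90,60),(20,255,255)); k=np.zeros_like(m);k[box[1]:box[3],box[0]:box[2]]=255
    cs,_=cv2.findContours(m&k,cv2.RETR_EXTERNAL,cv2.CHAIN_APPROX_NONE)
    for c in cs:
        if cv2.contourArea(c)<40: continue
        P=np.array([ray(n,p[0],z)[:2] for p in c])*1000
        r=cv2.minAreaRect(P.astype(np.float32)); M=cv2.boxPoints(r)
        e=M[1]-M[0] if np.linalg.norm(M[1]-M[0])>np.linalg.norm(M[2]-M[1]) else M[2]-M[1]
        print(n,np.round(r[0],1),np.round(r[1],1),"ang",np.degrees(np.arctan2(e[1],e[0])).round(1)%180)
E
python3 -c "
from h import *
st()
im=snap('top','t27'); bars(im,(200,180,265,265),'top',.032)
delta([.5365,.1257,.12],97)
"
```

```text
t 39.73 pos [0.5286 0.0289 0.1061] rot [ 1.7994e+02 -3.0000e-02  9.1420e+01] F [ 0.1 -0.6 -0.6] w 0.0284
slide units [ 4.9   0.51 -0.7 ] rot units [ 0.01  0.   -0.57]
```

View pics/t27.png

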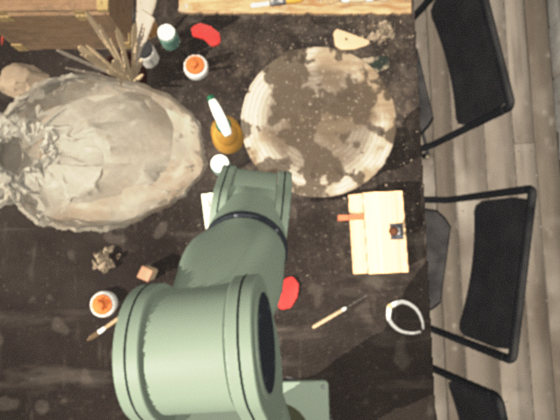

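Emit:
move_arm(
  motion=[
    {"slide": [1,0.1,0],"rot": [0,0,0]},
    {"slide": [1,0.1,0],"rot": [0,0,0]},
    {"slide": [1,0.1,0],"rot": [0,0,0]},
    {"slide": [1,0.1,0],"rot": [0,0,0]},
    {"slide": [0.9,0.11,0],"rot": [0,0,0]},
    {"slide": [0,0,1],"rot": [0,0,-0.57]},
    {"slide": [0,0,1],"rot": [0,0,0]},
    {"slide": [0,0,1],"rot": [0,0,0]},
    {"slide": [0,0,0.8],"rot": [0,0,0]},
    {"slide": [0,0,0],"rot": [0,0,0]},
  ],
)

```text
t: 41.02
ee_pos: [0.5362, 0.1251, 0.0283]
ee_rot: [-179.9, 0.0, 97.0]
wrist_force: [-0.5, 0.3, 0.0]
gripper_width: 0.0283
```

```bash
python3 -c "
from h import *
st()
im=snap('side','s28',(200,150,320,260),6)
bars(cv2.imread('pics/t27.png'),(335,208,368,226),'top',.048)
delta([.5365,.1257,.0025],97)
"
```

```text
t 41.02 pos [0.5362 0.1251 0.0283] rot [-1.7992e+02  2.0000e-02  9.6960e+01] F [-0.5  0.3  0. ] w 0.0283
top [ 532.2 -194. ] [65.2 39.1] ang 70.4
slide units [0.03 0.   1.33] rot units [-0.  0. -0.]
```

View pics/s28.png

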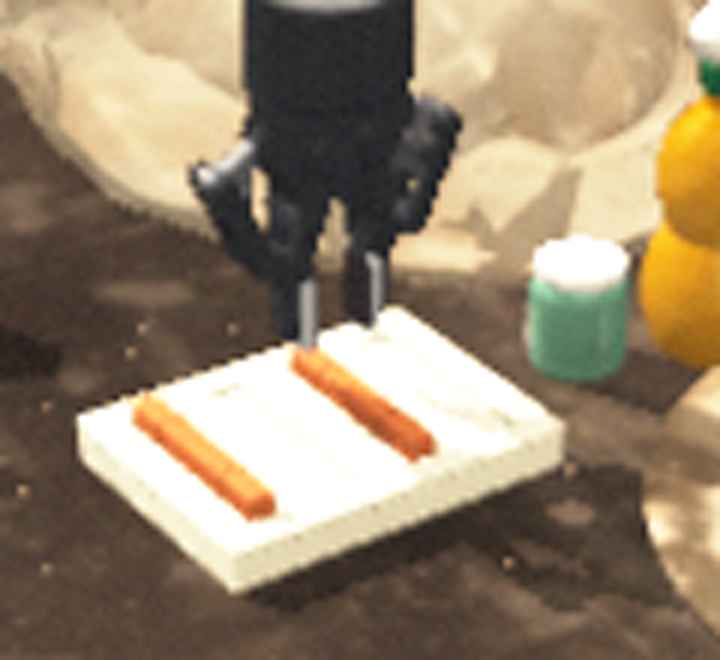

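Emit:
move_arm(
  motion=[
    {"slide": [-0.1,0,0.4],"rot": [0,0,0]},
    {"slide": [0,0,0.4],"rot": [0,0,0]},
    {"slide": [0,0,0.2],"rot": [0,0,0]},
    {"slide": [0,0,0.15],"rot": [0,0,0]},
    {"slide": [0,0,0],"rot": [0,0,0]},
  ],
)

```text
t: 41.7
ee_pos: [0.5367, 0.1234, 0.0058]
ee_rot: [-180.0, 0.0, 97.0]
wrist_force: [0.6, 0.1, -0.4]
gripper_width: 0.0282
```

```bash
python3 -c "
from h import *
st()
im=snap('side','s29',(200,150,320,260),6)
"
```

```text
t 41.7 pos [0.5367 0.1234 0.0058] rot [-1.7998e+02  1.0000e-02  9.6980e+01] F [ 0.6  0.1 -0.4] w 0.0282
```

View pics/s29.png

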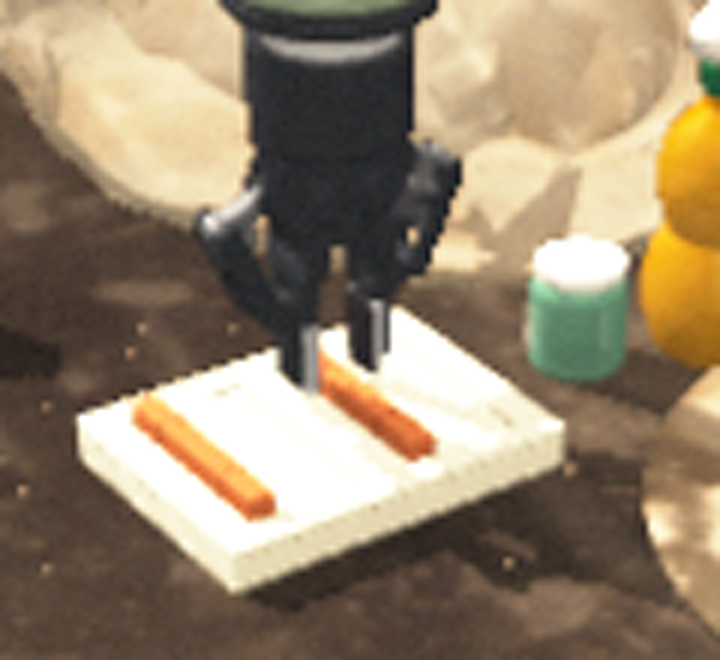

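Straddling the bar. A little lower, then close.

Emit:
move_arm(
  motion=[
    {"slide": [0,0,0.1],"rot": [0,0,0]},
    {"slide": [0,0,0.08],"rot": [0,0,0]},
    {"slide": [0,0,0],"rot": [0,0,0]},
  ],
)

```text
t: 42.12
ee_pos: [0.5367, 0.1234, 0.0022]
ee_rot: [-180.0, 0.0, 97.0]
wrist_force: [0.0, 0.2, 0.4]
gripper_width: 0.0284
```

Emit:
move_arm(
  motion=[
    {"slide": [0,0,0],"rot": [0,0,0]},
    {"slide": [0,0,0],"rot": [0,0,0]},
    {"slide": [0,0,0],"rot": [0,0,0]},
    {"slide": [0,0,0],"rot": [0,0,0]},
  ],
  gripper=0,
)

```text
t: 42.62
ee_pos: [0.5368, 0.1234, 0.0026]
ee_rot: [180.0, 0.0, 97.0]
wrist_force: [-1.4, 0.2, 5.7]
gripper_width: 0.0119
```

Emit:
move_arm(
  motion=[
    {"slide": [0,0,-0.2],"rot": [0,0,0]},
    {"slide": [0,0,-0.4],"rot": [0,0,0]},
    {"slide": [0,0,-0.5],"rot": [0,0,0]},
    {"slide": [0,0,-0.5],"rot": [0,0,0]},
    {"slide": [0,0,-0.5],"rot": [0,0,0]},
    {"slide": [0,0,-0.5],"rot": [0,0,0]},
    {"slide": [0,0,0],"rot": [0,0,0]},
  ],
)

```text
t: 43.5
ee_pos: [0.5371, 0.1235, 0.055]
ee_rot: [179.9, -0.0, 97.0]
wrist_force: [0.1, -0.2, -0.9]
gripper_width: 0.0118
```

```bash
python3 -c "
from h import *
st()
im=snap('side','s30',(200,150,320,260),6)
goslot(4,.117,.055)
"
```

```text
t 43.5 pos [0.5371 0.1235 0.055 ] rot [179.94  -0.    96.99] F [ 0.1 -0.2 -0.9] w 0.0118
slide units [-11.83   0.22  -0.02] rot units [0.   0.   0.57]
```

View pics/s30.png

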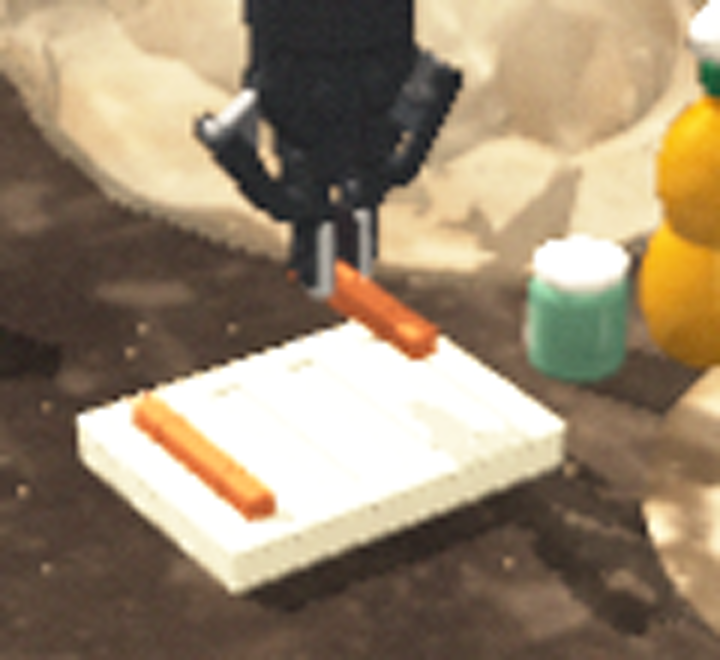

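Emit:
move_arm(
  motion=[
    {"slide": [-0.9,0.02,0],"rot": [0,0,0]},
    {"slide": [-1,0.02,0],"rot": [0,0,0]},
    {"slide": [-1,0.02,0],"rot": [0,0,0]},
    {"slide": [-1,0.02,0],"rot": [0,0,0]},
    {"slide": [-1,0.02,0],"rot": [0,0,0]},
    {"slide": [-1,0.02,0],"rot": [0,0,0]},
    {"slide": [-1,0.02,0],"rot": [0,0,0]},
    {"slide": [-1,0.02,0],"rot": [0,0,0]},
    {"slide": [-1,0.02,0],"rot": [0,0,0]},
    {"slide": [-1,0.02,0],"rot": [0,0,0]},
    {"slide": [-1,0.02,0],"rot": [0,0,0]},
    {"slide": [-0.9,0,0],"rot": [0,0,0.57]},
  ],
)

```text
t: 45.05
ee_pos: [0.5698, -0.1121, 0.0542]
ee_rot: [-180.0, 0.0, 91.1]
wrist_force: [-0.4, 0.4, -0.0]
gripper_width: 0.0122
```

Emit:
move_arm(
  motion=[
    {"slide": [0,0,0.5],"rot": [0,0,0]},
    {"slide": [0,0,0.5],"rot": [0,0,0]},
    {"slide": [0,0,0.5],"rot": [0,0,0]},
    {"slide": [0,0,0.2],"rot": [0,0,0]},
    {"slide": [0,0,0],"rot": [0,0,0]},
  ],
)

```text
t: 45.68
ee_pos: [0.5697, -0.1101, 0.02]
ee_rot: [-180.0, -0.0, 91.3]
wrist_force: [-0.5, 0.2, -1.0]
gripper_width: 0.0119
```

```bash
python3 -c "
from h import *
s=st()
snap('side','s31',(220,180,390,330),4.5)
goslot(4,.117,.0205)
"
```

```text
t 45.67 pos [ 0.5697 -0.1101  0.02  ] rot [-179.97   -0.     91.31] F [-0.5  0.2 -1. ] w 0.0119
slide units [-0.04  0.01 -0.01] rot units [-0.  0.  0.]
```

View pics/s31.png

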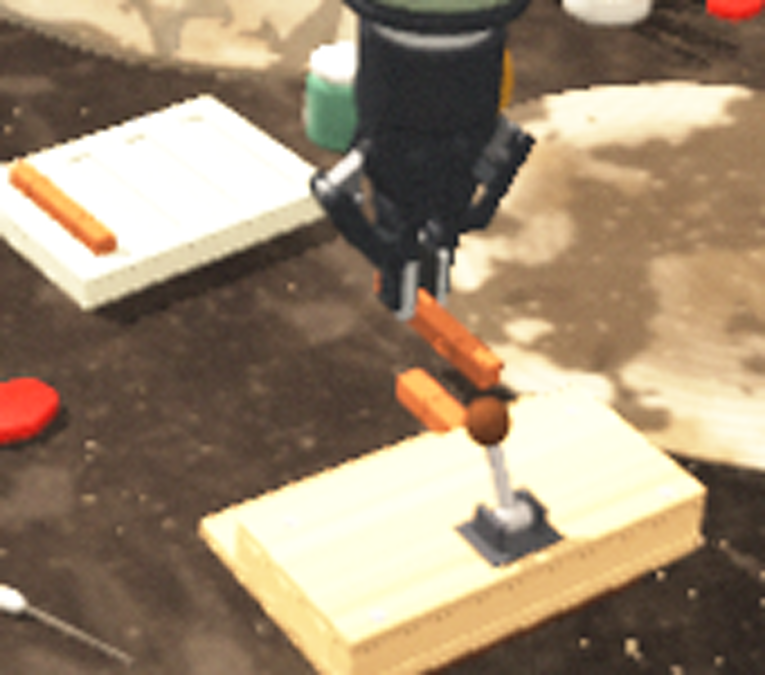

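Emit:
move_arm(
  motion=[
    {"slide": [-0.3,0,-0.04],"rot": [0,0,0]},
    {"slide": [-0.3,0,0],"rot": [0,0,0]},
    {"slide": [-0.3,0,0],"rot": [0,0,0]},
  ],
)

```text
t: 46.1
ee_pos: [0.5702, -0.129, 0.0213]
ee_rot: [180.0, 0.0, 91.3]
wrist_force: [0.0, 0.3, -0.2]
gripper_width: 0.0121
```

Emit:
move_arm(
  motion=[
    {"slide": [-0.3,0,0],"rot": [0,0,0]},
    {"slide": [-0.3,0,0],"rot": [0,0,0]},
  ],
)

```text
t: 46.35
ee_pos: [0.5705, -0.1408, 0.0211]
ee_rot: [-180.0, 0.0, 91.3]
wrist_force: [-0.6, -0.8, -1.1]
gripper_width: 0.0118
```

```bash
python3 -c "
from h import *
s=st()
snap('side','s32',(220,180,390,330),4.5)
goslot(4,.085,.0205)
"
```

```text
t 46.35 pos [ 0.5705 -0.1408  0.0211] rot [-180.      0.     91.28] F [-0.6 -0.8 -1.1] w 0.0118
slide units [-0.06  0.02  0.03] rot units [ 0.    0.   -0.01]
```

View pics/s32.png

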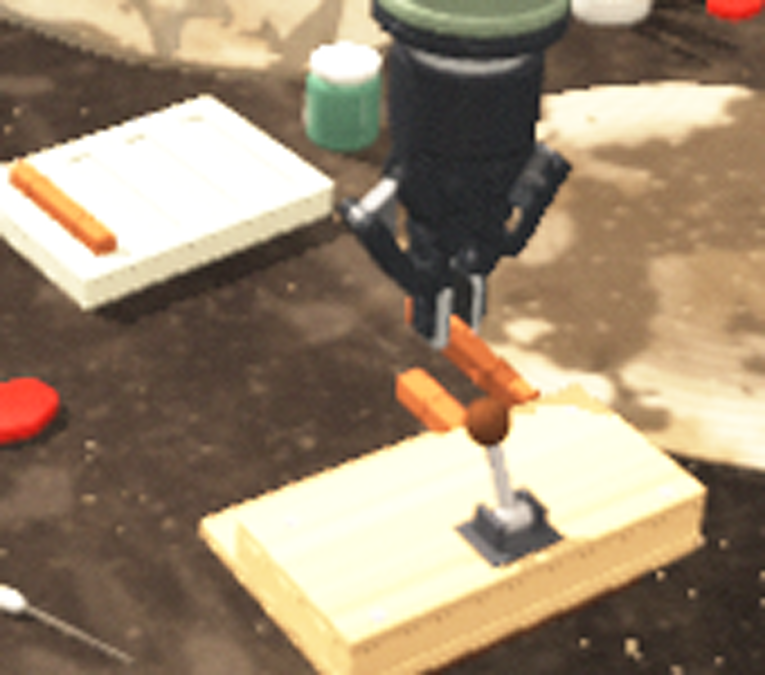

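Emit:
move_arm(
  motion=[
    {"slide": [-0.2,0,0.02],"rot": [0,0,0]},
    {"slide": [-0.2,0,0],"rot": [0,0,0]},
    {"slide": [-0.2,0,0],"rot": [0,0,0]},
  ],
)

```text
t: 46.78
ee_pos: [0.5708, -0.1525, 0.0207]
ee_rot: [-180.0, 0.0, 91.3]
wrist_force: [0.6, -0.7, -1.6]
gripper_width: 0.012
```

Emit:
move_arm(
  motion=[
    {"slide": [-0.2,0,0],"rot": [0,0,0]},
    {"slide": [-0.2,0,0],"rot": [0,0,0]},
  ],
)

```text
t: 47.02
ee_pos: [0.5709, -0.1606, 0.0207]
ee_rot: [-180.0, 0.0, 91.3]
wrist_force: [-0.5, -0.1, 0.5]
gripper_width: 0.0118
```

Emit:
move_arm(
  motion=[
    {"slide": [-0.2,0,0],"rot": [0,0,0]},
    {"slide": [-0.2,0,0],"rot": [0,0,0]},
  ],
)

```text
t: 47.28
ee_pos: [0.5711, -0.1686, 0.0207]
ee_rot: [-180.0, 0.0, 91.3]
wrist_force: [0.2, -0.9, -1.0]
gripper_width: 0.0121
```

Emit:
move_arm(
  motion=[
    {"slide": [-0.2,0,0],"rot": [0,0,0]},
    {"slide": [-0.2,0,0],"rot": [0,0,0]},
  ],
)

```text
t: 47.52
ee_pos: [0.5713, -0.1766, 0.0207]
ee_rot: [180.0, 0.0, 91.3]
wrist_force: [-0.5, -0.7, -0.3]
gripper_width: 0.012
```

Emit:
move_arm(
  motion=[
    {"slide": [-0.2,0,0],"rot": [0,0,0]},
    {"slide": [-0.2,0,0],"rot": [0,0,0]},
  ],
)

```text
t: 47.78
ee_pos: [0.5715, -0.1846, 0.0207]
ee_rot: [-180.0, 0.0, 91.3]
wrist_force: [-0.6, 1.0, -0.5]
gripper_width: 0.0121
```

Emit:
move_arm(
  motion=[
    {"slide": [-0.2,0,0],"rot": [0,0,0]},
  ],
)

```text
t: 47.9
ee_pos: [0.5715, -0.1886, 0.0207]
ee_rot: [-180.0, 0.0, 91.3]
wrist_force: [0.1, -0.4, -0.9]
gripper_width: 0.0117
```

Emit:
move_arm(
  motion=[
    {"slide": [-0.2,0,0],"rot": [0,0,0]},
  ],
)

```text
t: 48.02
ee_pos: [0.5717, -0.1926, 0.0207]
ee_rot: [180.0, 0.0, 91.3]
wrist_force: [0.3, -0.3, -0.1]
gripper_width: 0.0118
```

Emit:
move_arm(
  motion=[
    {"slide": [-0.2,0,0],"rot": [0,0,0]},
  ],
)

```text
t: 48.15
ee_pos: [0.5717, -0.1966, 0.0207]
ee_rot: [-180.0, 0.0, 91.3]
wrist_force: [0.2, 0.5, 0.1]
gripper_width: 0.0119
```

Emit:
move_arm(
  motion=[
    {"slide": [-0.2,0,0],"rot": [0,0,0]},
  ],
)

```text
t: 48.28
ee_pos: [0.5718, -0.2006, 0.0207]
ee_rot: [-180.0, 0.0, 91.3]
wrist_force: [0.3, -0.0, -0.3]
gripper_width: 0.0123
```

Emit:
move_arm(
  motion=[
    {"slide": [-0.15,0,0],"rot": [0,0,0]},
  ],
)

```text
t: 48.4
ee_pos: [0.5719, -0.2036, 0.0207]
ee_rot: [-180.0, 0.0, 91.3]
wrist_force: [-0.7, 0.3, -0.6]
gripper_width: 0.012
```

Emit:
move_arm(
  motion=[
    {"slide": [-0.15,0,0],"rot": [0,0,0]},
  ],
)

```text
t: 48.52
ee_pos: [0.5718, -0.2045, 0.0205]
ee_rot: [-179.9, -0.2, 91.3]
wrist_force: [-1.5, 18.8, 0.7]
gripper_width: 0.012
```

Emit:
move_arm(
  motion=[
    {"slide": [-0.03,0,0.08],"rot": [0,0,0]},
    {"slide": [0,0,0],"rot": [0,0,0]},
  ],
)

```text
t: 48.78
ee_pos: [0.5719, -0.2044, 0.019]
ee_rot: [-179.9, -0.2, 91.4]
wrist_force: [-1.8, 13.2, 6.0]
gripper_width: 0.0122
```

Emit:
move_arm(
  motion=[
    {"slide": [0,0,0],"rot": [0,0,0]},
    {"slide": [0,0,0],"rot": [0,0,0]},
    {"slide": [0,0,0],"rot": [0,0,0]},
  ],
  gripper=0.33,
)

```text
t: 49.15
ee_pos: [0.572, -0.2072, 0.0191]
ee_rot: [180.0, 0.0, 91.3]
wrist_force: [-0.1, 0.1, -0.5]
gripper_width: 0.0283
```

Emit:
move_arm(
  motion=[
    {"slide": [0,0,-0.5],"rot": [0,0,0]},
    {"slide": [0,0,-1],"rot": [0,0,0]},
    {"slide": [1,0,0],"rot": [0,0,0]},
    {"slide": [1,0,0],"rot": [0,0,0]},
    {"slide": [1,0,0],"rot": [0,0,0]},
    {"slide": [1,0,0],"rot": [0,0,0]},
    {"slide": [0,0,0],"rot": [0,0,0]},
  ],
)

```text
t: 50.02
ee_pos: [0.5703, -0.1246, 0.0489]
ee_rot: [-180.0, -0.0, 91.4]
wrist_force: [0.1, -0.1, -0.5]
gripper_width: 0.0278
```

```bash
python3 -c "
from h import *
s=st()
snap('side','s33',(220,180,390,330),4.5)
"
```

```text
t 50.02 pos [ 0.5703 -0.1246  0.0489] rot [-1.7998e+02 -4.0000e-02  9.1420e+01] F [ 0.1 -0.1 -0.5] w 0.0278
```

View pics/s33.png

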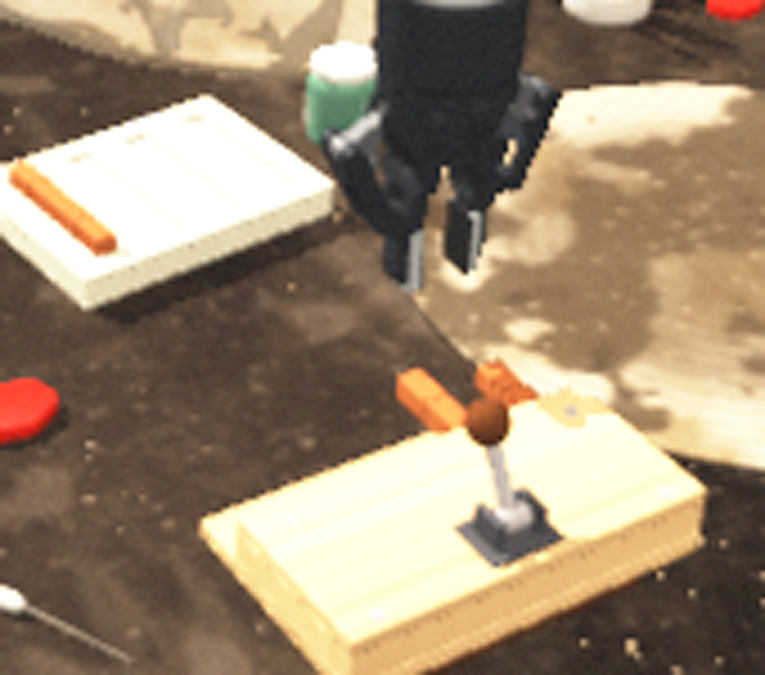

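Emit:
move_arm(
  motion=[
    {"slide": [0,0.08,0.6],"rot": [0,0,0]},
    {"slide": [0,0,0.7],"rot": [0,0,0]},
    {"slide": [-0.4,0,0],"rot": [0,0,0]},
    {"slide": [-0.4,0,0],"rot": [0,0,0]},
    {"slide": [-0.4,0,0],"rot": [0,0,0]},
    {"slide": [-0.2,0,0],"rot": [0,0,0]},
  ],
  gripper=0,
)

```text
t: 50.82
ee_pos: [0.5725, -0.1558, 0.0234]
ee_rot: [180.0, 0.0, 91.2]
wrist_force: [1.2, 0.4, 0.4]
gripper_width: 0.0002
```

Emit:
move_arm(
  motion=[
    {"slide": [-0.2,0,0],"rot": [0,0,0]},
    {"slide": [-0.1,0,0],"rot": [0,0,0]},
  ],
)

```text
t: 51.08
ee_pos: [0.5726, -0.1611, 0.0232]
ee_rot: [180.0, 0.0, 91.3]
wrist_force: [0.6, 0.7, -0.4]
gripper_width: 0.0001
```

Emit:
move_arm(
  motion=[
    {"slide": [-0.15,0,0],"rot": [0,0,0]},
    {"slide": [-0.05,0,0],"rot": [0,0,0]},
  ],
)

```text
t: 51.32
ee_pos: [0.5726, -0.165, 0.0231]
ee_rot: [-180.0, 0.0, 91.3]
wrist_force: [-0.4, 0.4, -0.4]
gripper_width: -0.0003
```

Emit:
move_arm(
  motion=[
    {"slide": [-0.1,0,0],"rot": [0,0,0]},
    {"slide": [-0.05,0,0],"rot": [0,0,0]},
  ],
)

```text
t: 51.58
ee_pos: [0.5727, -0.1658, 0.023]
ee_rot: [-180.0, -0.2, 91.3]
wrist_force: [-1.3, 13.0, 3.4]
gripper_width: 0.0001
```

Emit:
move_arm(
  motion=[
    {"slide": [0.4,0,0],"rot": [0,0,0]},
    {"slide": [0.8,0,-0.6],"rot": [0,0,0]},
    {"slide": [0.5,-0.5,-1],"rot": [0,0,0]},
    {"slide": [0.5,-0.5,-1],"rot": [0,0,0]},
    {"slide": [1,-0.5,-1],"rot": [0,0,0]},
    {"slide": [1,-0.5,-0.5],"rot": [0,0,0]},
    {"slide": [1,-0.5,0],"rot": [0,0,0]},
    {"slide": [1,-0.5,0],"rot": [0,0,0]},
    {"slide": [1,-0.5,0],"rot": [0,0,0]},
    {"slide": [1,-0.5,0],"rot": [0,0,0]},
    {"slide": [1,-0.5,0],"rot": [0,0,0]},
    {"slide": [1,-0.5,0],"rot": [0,0,0]},
  ],
  gripper=0.33,
)

```text
t: 53.08
ee_pos: [0.4677, 0.0352, 0.1059]
ee_rot: [180.0, -0.0, 91.3]
wrist_force: [0.1, 0.2, 0.1]
gripper_width: 0.0283
```

```bash
python3 -c "
from h import *
st()
im=snap('side','s34',(200,150,400,320),4); bars(im,(205,195,300,245),'side',.03)
delta([.4537,.1155,.03],97)
"
```

```text
t 53.08 pos [0.4677 0.0352 0.1059] rot [ 1.7995e+02 -1.0000e-02  9.1310e+01] F [0.1 0.2 0.1] w 0.0283
side [547.5 -40.3] [70.4 44. ] ang 14.8
side [389.4  68.4] [75.8 37.9] ang 68.1
side [454.7  89.9] [ 19.6 117.1] ang 97.0
side [466.4 194.4] [67.6 54.7] ang 62.1
side [594.   84.4] [234.3 102.1] ang 74.3
slide units [ 3.89 -0.54  3.79] rot units [-0.   -0.01 -0.55]
```

View pics/s34.png

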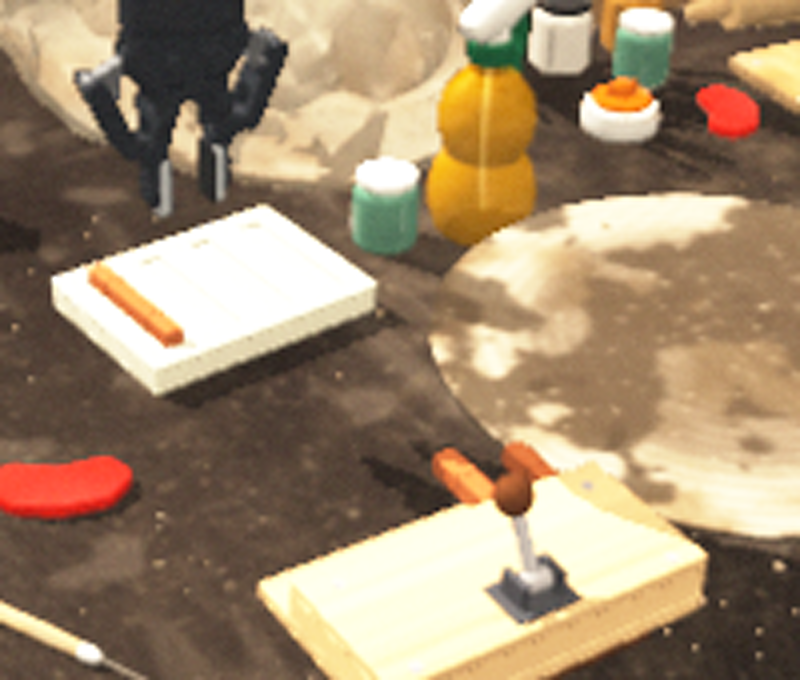

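Emit:
move_arm(
  motion=[
    {"slide": [0.9,-0.13,0],"rot": [0,0,0]},
    {"slide": [1,-0.13,0],"rot": [0,0,0]},
    {"slide": [1,-0.13,0],"rot": [0,0,0]},
    {"slide": [1,-0.15,0],"rot": [0,0,0]},
    {"slide": [0,0,1],"rot": [0,0,-0.57]},
    {"slide": [0,0,1],"rot": [0,0,0]},
    {"slide": [0,0,1],"rot": [0,0,0]},
    {"slide": [0,0,0.8],"rot": [0,0,0]},
    {"slide": [0,0,0],"rot": [0,0,0]},
  ],
)

```text
t: 54.25
ee_pos: [0.4552, 0.1119, 0.029]
ee_rot: [-179.9, 0.0, 97.0]
wrist_force: [-0.3, -0.5, 0.5]
gripper_width: 0.0283
```

```bash
python3 -c "
from h import *
st()
im=snap('side','s35',(200,150,320,260),6)
delta([.4537,.1155,.0024],97)
"
```

```text
t 54.25 pos [0.4552 0.1119 0.029 ] rot [-1.7995e+02  1.0000e-02  9.7000e+01] F [-0.3 -0.5  0.5] w 0.0283
slide units [ 0.19 -0.07  1.36] rot units [-0.  0. -0.]
```

View pics/s35.png

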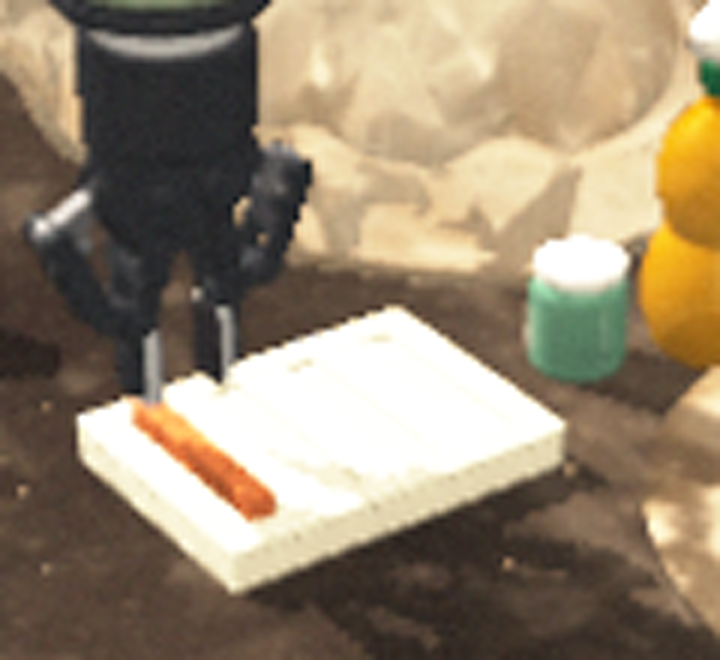

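Emit:
move_arm(
  motion=[
    {"slide": [0.17,-0.08,0.4],"rot": [0,0,0]},
    {"slide": [0,0,0.4],"rot": [0,0,0]},
    {"slide": [0,0,0.3],"rot": [0,0,0]},
    {"slide": [0,0,0.1],"rot": [0,0,0]},
    {"slide": [0,0,0],"rot": [0,0,0]},
  ],
)

```text
t: 54.92
ee_pos: [0.4536, 0.1146, 0.005]
ee_rot: [-180.0, 0.0, 97.0]
wrist_force: [0.0, -0.2, 0.2]
gripper_width: 0.0281
```

```bash
python3 -c "
from h import *
st()
im=snap('side','s36',(200,150,320,260),6)
delta([.4537,.1155,.0024],97)
"
```

```text
t 54.92 pos [0.4536 0.1146 0.005 ] rot [-1.7999e+02  1.0000e-02  9.6970e+01] F [ 0.  -0.2  0.2] w 0.0281
slide units [0.04 0.01 0.14] rot units [ 0.  0. -0.]
```

View pics/s36.png

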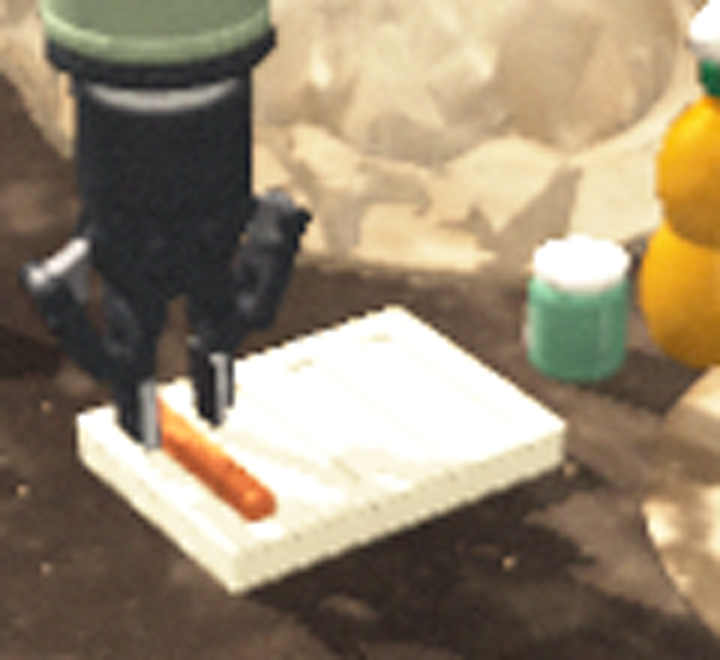

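Emit:
move_arm(
  motion=[
    {"slide": [0.25,0,0],"rot": [0,0,0]},
    {"slide": [0,0,0.1],"rot": [0,0,0]},
    {"slide": [0,0,0.04],"rot": [0,0,0]},
    {"slide": [0,0,0],"rot": [0,0,0]},
  ],
)

```text
t: 55.48
ee_pos: [0.453, 0.1196, 0.0022]
ee_rot: [-180.0, 0.0, 97.0]
wrist_force: [-0.4, -0.2, 0.2]
gripper_width: 0.0285
```

Emit:
move_arm(
  motion=[
    {"slide": [0,0,0],"rot": [0,0,0]},
    {"slide": [0,0,0],"rot": [0,0,0]},
    {"slide": [0,0,0],"rot": [0,0,0]},
    {"slide": [0,0,0],"rot": [0,0,0]},
  ],
  gripper=0,
)

```text
t: 55.98
ee_pos: [0.453, 0.1196, 0.0025]
ee_rot: [180.0, 0.0, 97.0]
wrist_force: [-1.5, -0.3, 6.1]
gripper_width: 0.0119
```

Emit:
move_arm(
  motion=[
    {"slide": [0,0,-0.2],"rot": [0,0,0]},
    {"slide": [0,0,-0.4],"rot": [0,0,0]},
    {"slide": [0,0,-0.5],"rot": [0,0,0]},
    {"slide": [0,0,-0.5],"rot": [0,0,0]},
    {"slide": [0,0,-0.5],"rot": [0,0,0]},
    {"slide": [0,0,-0.5],"rot": [0,0,0]},
    {"slide": [0,0,0],"rot": [0,0,0]},
  ],
)

```text
t: 56.85
ee_pos: [0.4533, 0.1199, 0.055]
ee_rot: [179.9, -0.0, 97.0]
wrist_force: [-0.7, -0.4, -1.2]
gripper_width: 0.0119
```

```bash
python3 -c "
from h import *
st()
im=snap('side','s37',(200,150,320,260),6)
goslot(1,.117,.055)
"
```

```text
t 56.85 pos [0.4533 0.1199 0.055 ] rot [179.94  -0.    96.99] F [-0.7 -0.4 -1.2] w 0.0119
slide units [-11.57  -1.57  -0.02] rot units [ 0.   -0.    0.57]
```

View pics/s37.png

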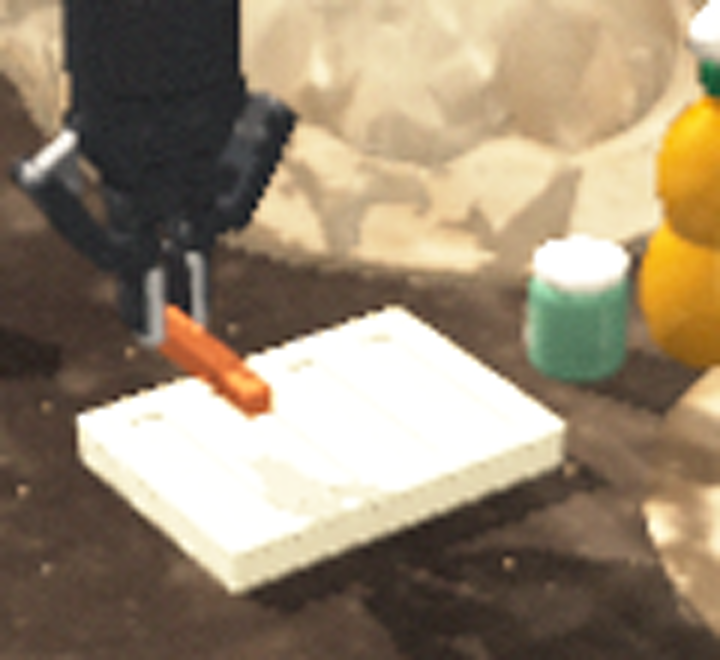

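Emit:
move_arm(
  motion=[
    {"slide": [-0.8,-0.13,0],"rot": [0,0,0]},
    {"slide": [-1,-0.13,0],"rot": [0,0,0]},
    {"slide": [-1,-0.13,0],"rot": [0,0,0]},
    {"slide": [-1,-0.13,0],"rot": [0,0,0]},
    {"slide": [-1,-0.13,0],"rot": [0,0,0]},
    {"slide": [-1,-0.13,0],"rot": [0,0,0]},
    {"slide": [-1,-0.13,0],"rot": [0,0,0]},
    {"slide": [-1,-0.13,0],"rot": [0,0,0]},
    {"slide": [-1,-0.13,0],"rot": [0,0,0]},
    {"slide": [-1,-0.13,0],"rot": [0,0,0]},
    {"slide": [-1,-0.13,0],"rot": [0,0,0]},
    {"slide": [-0.7,-0.13,0],"rot": [0,0,0.57]},
  ],
)

```text
t: 58.4
ee_pos: [0.4494, -0.114, 0.0541]
ee_rot: [-180.0, 0.0, 90.9]
wrist_force: [-0.4, 0.6, -0.8]
gripper_width: 0.0121
```

Emit:
move_arm(
  motion=[
    {"slide": [0,0,0.5],"rot": [0,0,0]},
    {"slide": [0,0,0.5],"rot": [0,0,0]},
    {"slide": [0,0,0.5],"rot": [0,0,0]},
    {"slide": [0,0,0.16],"rot": [0,0,0]},
    {"slide": [0,0,0],"rot": [0,0,0]},
  ],
)

```text
t: 59.02
ee_pos: [0.4499, -0.1122, 0.0209]
ee_rot: [-180.0, -0.0, 91.3]
wrist_force: [0.3, 0.8, -0.3]
gripper_width: 0.0121
```

```bash
python3 -c "
from h import *
s=st()
snap('side','s38',(220,180,390,330),4.5)
goslot(1,.117,.0205)
"
```

```text
t 59.02 pos [ 0.4499 -0.1122  0.0209] rot [-179.97   -0.     91.3 ] F [ 0.3  0.8 -0.3] w 0.0121
slide units [-0.07  0.    0.03] rot units [-0.  0. -0.]
```

View pics/s38.png

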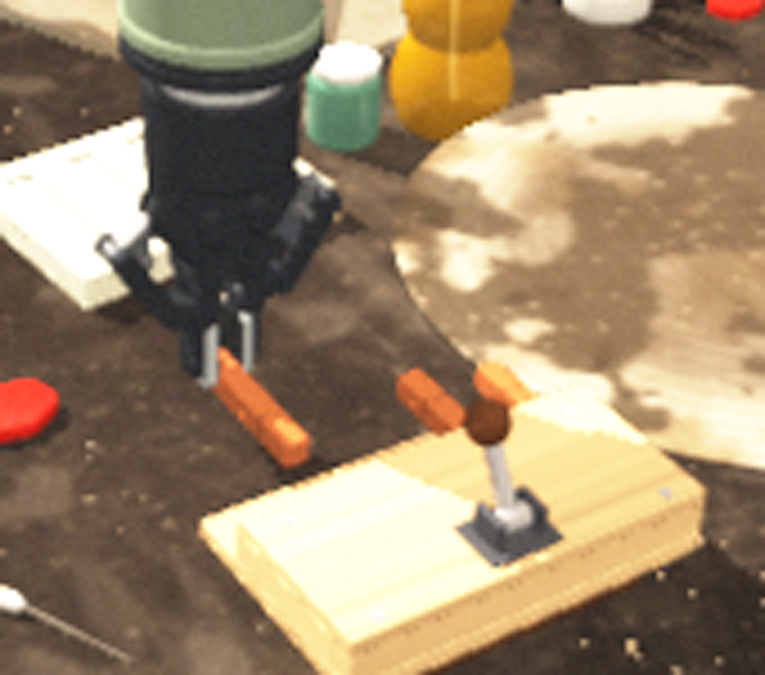

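Emit:
move_arm(
  motion=[
    {"slide": [-0.3,0,0],"rot": [0,0,0]},
    {"slide": [-0.3,0,0],"rot": [0,0,0]},
    {"slide": [-0.3,0,0],"rot": [0,0,0]},
  ],
)

```text
t: 59.45
ee_pos: [0.4504, -0.131, 0.0213]
ee_rot: [180.0, 0.0, 91.3]
wrist_force: [-0.6, -0.6, 0.1]
gripper_width: 0.0118
```

Emit:
move_arm(
  motion=[
    {"slide": [-0.3,0,0],"rot": [0,0,0]},
    {"slide": [-0.3,0,0],"rot": [0,0,0]},
  ],
)

```text
t: 59.7
ee_pos: [0.4507, -0.1428, 0.0211]
ee_rot: [-180.0, 0.0, 91.3]
wrist_force: [0.4, -0.0, -0.0]
gripper_width: 0.0121
```

```bash
python3 -c "
from h import *
s=st()
snap('side','s39',(220,180,390,330),4.5)
goslot(1,.085,.0205)
"
```

```text
t 59.7 pos [ 0.4507 -0.1428  0.0211] rot [-1.800e+02  1.000e-02  9.127e+01] F [ 0.4 -0.  -0. ] w 0.0121
slide units [-0.1   0.    0.03] rot units [ 0.    0.   -0.01]
```

View pics/s39.png

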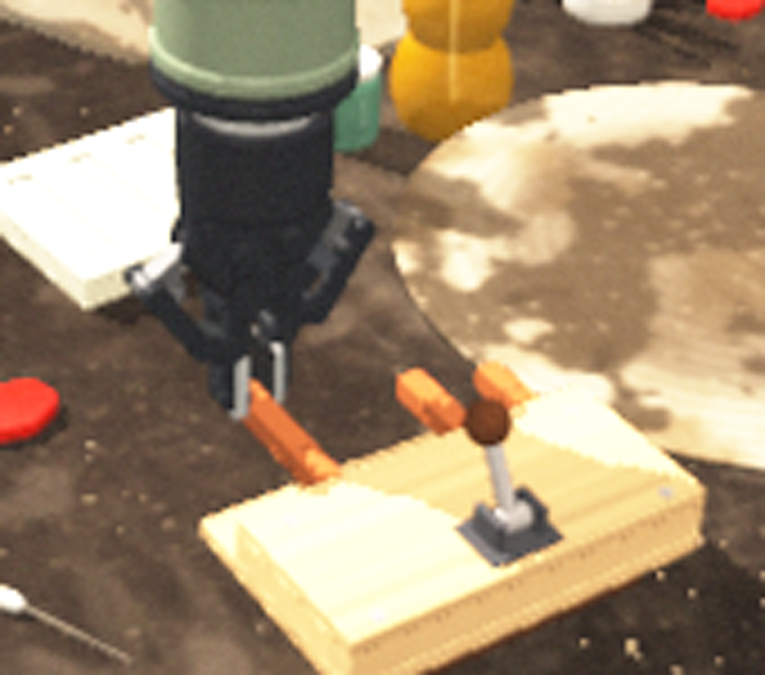

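Emit:
move_arm(
  motion=[
    {"slide": [-0.2,0,0],"rot": [0,0,0]},
    {"slide": [-0.2,0,0.02],"rot": [0,0,0]},
  ],
)

```text
t: 60.0
ee_pos: [0.4509, -0.1505, 0.0207]
ee_rot: [-180.0, 0.0, 91.3]
wrist_force: [-0.5, -0.9, -0.9]
gripper_width: 0.0122
```

Emit:
move_arm(
  motion=[
    {"slide": [-0.2,0,0],"rot": [0,0,0]},
    {"slide": [-0.2,0,0],"rot": [0,0,0]},
  ],
)

```text
t: 60.25
ee_pos: [0.451, -0.1586, 0.0207]
ee_rot: [-180.0, 0.0, 91.3]
wrist_force: [-0.5, 0.8, 0.1]
gripper_width: 0.012
```

Emit:
move_arm(
  motion=[
    {"slide": [-0.2,0,0],"rot": [0,0,0]},
    {"slide": [-0.2,0,0],"rot": [0,0,0]},
  ],
)

```text
t: 60.5
ee_pos: [0.4512, -0.1666, 0.0207]
ee_rot: [-180.0, 0.0, 91.3]
wrist_force: [0.3, 0.2, -1.4]
gripper_width: 0.012
```

Emit:
move_arm(
  motion=[
    {"slide": [-0.2,0,0],"rot": [0,0,0]},
    {"slide": [-0.2,0,0],"rot": [0,0,0]},
  ],
)

```text
t: 60.75
ee_pos: [0.4514, -0.1746, 0.0207]
ee_rot: [-180.0, 0.0, 91.3]
wrist_force: [-0.4, -0.8, -0.2]
gripper_width: 0.0119
```

Emit:
move_arm(
  motion=[
    {"slide": [-0.2,0,0],"rot": [0,0,0]},
    {"slide": [-0.2,0,0],"rot": [0,0,0]},
  ],
)

```text
t: 61.0
ee_pos: [0.4516, -0.1826, 0.0207]
ee_rot: [-180.0, 0.0, 91.3]
wrist_force: [-0.9, 0.8, 0.6]
gripper_width: 0.0119
```

Emit:
move_arm(
  motion=[
    {"slide": [-0.2,0,0],"rot": [0,0,0]},
  ],
)

```text
t: 61.12
ee_pos: [0.4516, -0.1866, 0.0207]
ee_rot: [-180.0, 0.0, 91.3]
wrist_force: [0.2, 0.0, -0.2]
gripper_width: 0.0118
```

Emit:
move_arm(
  motion=[
    {"slide": [-0.2,0,0],"rot": [0,0,0]},
  ],
)

```text
t: 61.25
ee_pos: [0.4517, -0.1906, 0.0207]
ee_rot: [-180.0, 0.0, 91.3]
wrist_force: [0.9, 0.8, 0.2]
gripper_width: 0.0116
```

Emit:
move_arm(
  motion=[
    {"slide": [-0.2,0,0],"rot": [0,0,0]},
  ],
)

```text
t: 61.38
ee_pos: [0.4512, -0.191, 0.0204]
ee_rot: [-179.9, -0.3, 91.4]
wrist_force: [0.4, 36.0, 1.4]
gripper_width: 0.0121
```

Emit:
move_arm(
  motion=[
    {"slide": [0.07,0,0.08],"rot": [0,0,0]},
    {"slide": [0,0,0],"rot": [0,0,0]},
  ],
)

```text
t: 61.62
ee_pos: [0.4515, -0.1907, 0.019]
ee_rot: [-179.9, -0.2, 91.4]
wrist_force: [-1.1, 15.5, 4.3]
gripper_width: 0.0121
```

Emit:
move_arm(
  motion=[
    {"slide": [0,0,0],"rot": [0,0,0]},
    {"slide": [0,0,0],"rot": [0,0,0]},
    {"slide": [0,0,0],"rot": [0,0,0]},
  ],
  gripper=0.33,
)

```text
t: 62.0
ee_pos: [0.4518, -0.1932, 0.0191]
ee_rot: [180.0, 0.0, 91.3]
wrist_force: [-0.4, 0.1, 1.1]
gripper_width: 0.0278
```

Emit:
move_arm(
  motion=[
    {"slide": [0,0,-0.5],"rot": [0,0,0]},
    {"slide": [0,0,-1],"rot": [0,0,0]},
    {"slide": [1,0,0],"rot": [0,0,0]},
    {"slide": [1,0,0],"rot": [0,0,0]},
    {"slide": [1,0,0],"rot": [0,0,0]},
    {"slide": [1,0,0],"rot": [0,0,0]},
    {"slide": [0,0,0],"rot": [0,0,0]},
  ],
)

```text
t: 62.88
ee_pos: [0.4502, -0.112, 0.0497]
ee_rot: [180.0, -0.0, 91.4]
wrist_force: [-0.3, -0.8, 0.5]
gripper_width: 0.0279
```

```bash
python3 -c "
from h import *
s=st()
snap('side','s40',(220,180,390,330),4.5)
"
```

```text
t 62.88 pos [ 0.4502 -0.112   0.0497] rot [ 1.7998e+02 -1.0000e-02  9.1390e+01] F [-0.3 -0.8  0.5] w 0.0279
```

View pics/s40.png

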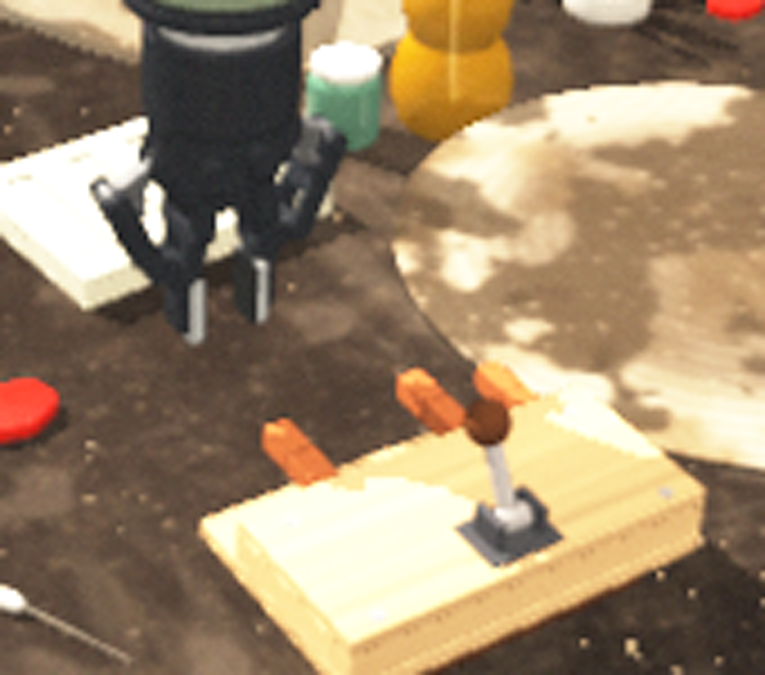

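Emit:
move_arm(
  motion=[
    {"slide": [0,0.08,0.6],"rot": [0,0,0]},
    {"slide": [0,0,0.7],"rot": [0,0,0]},
    {"slide": [-0.4,0,0],"rot": [0,0,0]},
    {"slide": [-0.4,0,0],"rot": [0,0,0]},
    {"slide": [-0.4,0,0],"rot": [0,0,0]},
    {"slide": [-0.4,0,0],"rot": [0,0,0]},
  ],
  gripper=0,
)

```text
t: 63.68
ee_pos: [0.4524, -0.1457, 0.0233]
ee_rot: [180.0, 0.0, 91.3]
wrist_force: [-0.1, -0.3, 0.3]
gripper_width: -0.0002
```

Emit:
move_arm(
  motion=[
    {"slide": [-0.2,0,0],"rot": [0,0,0]},
    {"slide": [-0.1,0,0],"rot": [0,0,0]},
  ],
)

```text
t: 63.92
ee_pos: [0.4525, -0.1511, 0.0232]
ee_rot: [180.0, 0.0, 91.3]
wrist_force: [0.2, -0.2, 1.0]
gripper_width: 0.0003
```

Emit:
move_arm(
  motion=[
    {"slide": [-0.15,0,0],"rot": [0,0,0]},
    {"slide": [-0.05,0,0],"rot": [0,0,0]},
  ],
)

```text
t: 64.18
ee_pos: [0.4526, -0.155, 0.0231]
ee_rot: [-180.0, 0.0, 91.3]
wrist_force: [-0.6, -0.2, -0.3]
gripper_width: -0.0001
```

Emit:
move_arm(
  motion=[
    {"slide": [-0.15,0,0],"rot": [0,0,0]},
    {"slide": [-0.05,0,0],"rot": [0,0,0]},
  ],
)

```text
t: 64.42
ee_pos: [0.4524, -0.1573, 0.023]
ee_rot: [-179.9, -0.1, 91.4]
wrist_force: [-0.0, 14.1, 2.7]
gripper_width: 0.0002
```

Emit:
move_arm(
  motion=[
    {"slide": [0.5,0,0],"rot": [0,0,0]},
    {"slide": [0.2,0,-0.8],"rot": [0,0,0]},
    {"slide": [0,0,-1],"rot": [0,0,0]},
    {"slide": [0,0,-1],"rot": [0,0,0]},
    {"slide": [-0.4,0.7,0],"rot": [0,0,0]},
    {"slide": [-0.8,0.7,0],"rot": [0,0,0]},
    {"slide": [-0.8,0.7,0],"rot": [0,0,0]},
    {"slide": [-1,0,0],"rot": [0,0,0]},
    {"slide": [-1,0,0],"rot": [0,0,0]},
    {"slide": [0,0,0],"rot": [0,0,0]},
  ],
)

```text
t: 65.68
ee_pos: [0.4958, -0.2256, 0.0797]
ee_rot: [180.0, 0.1, 91.2]
wrist_force: [-1.0, 1.5, 1.0]
gripper_width: -0.0004
```

```bash
python3 -c "
from h import *
s=st()
snap('side','s41',(220,180,390,330),4.5)
delta([.4942,-.238,.080],91.3)
"
```

```text
t 65.67 pos [ 0.4958 -0.2256  0.0797] rot [1.7999e+02 6.0000e-02 9.1170e+01] F [-1.   1.5  1. ] w -0.0004
slide units [-0.68 -0.1  -0.02] rot units [ 0.    0.   -0.01]
```

View pics/s41.png

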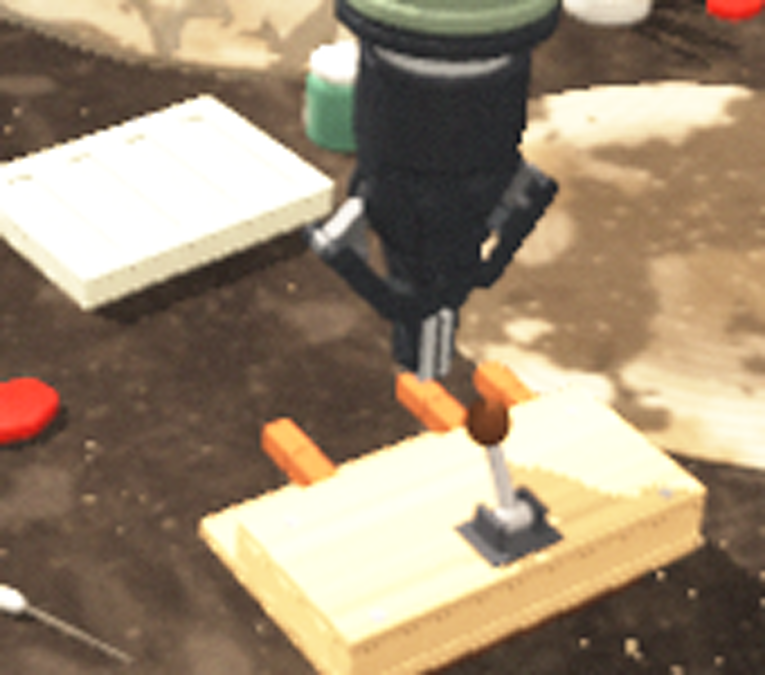

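Emit:
move_arm(
  motion=[
    {"slide": [-0.3,-0.08,0],"rot": [0,0,0]},
    {"slide": [-0.3,0,0],"rot": [0,0,0]},
    {"slide": [-0.3,0,0],"rot": [0,0,0]},
    {"slide": [-0.3,0,0],"rot": [0,0,0]},
    {"slide": [-0.3,0,0],"rot": [0,0,0]},
    {"slide": [-0.3,0,0],"rot": [0,0,0]},
  ],
)

```text
t: 66.47
ee_pos: [0.4953, -0.2602, 0.0791]
ee_rot: [-180.0, -0.0, 91.3]
wrist_force: [-0.6, 5.8, 5.0]
gripper_width: -0.0001
```

Emit:
move_arm(
  motion=[
    {"slide": [-0.2,0,0],"rot": [0,0,0]},
    {"slide": [-0.2,0,0],"rot": [0,0,0]},
  ],
)

```text
t: 66.72
ee_pos: [0.4955, -0.268, 0.0792]
ee_rot: [-180.0, -0.0, 91.3]
wrist_force: [-0.0, 2.6, 2.1]
gripper_width: -0.0001
```

```bash
python3 -c "
from h import *
s=st()
snap('side','s42',(290,240,390,320),8)
"
```

```text
t 66.72 pos [ 0.4955 -0.268   0.0792] rot [-1.80e+02 -1.00e-02  9.13e+01] F [-0.   2.6  2.1] w -0.0001
```

View pics/s42.png

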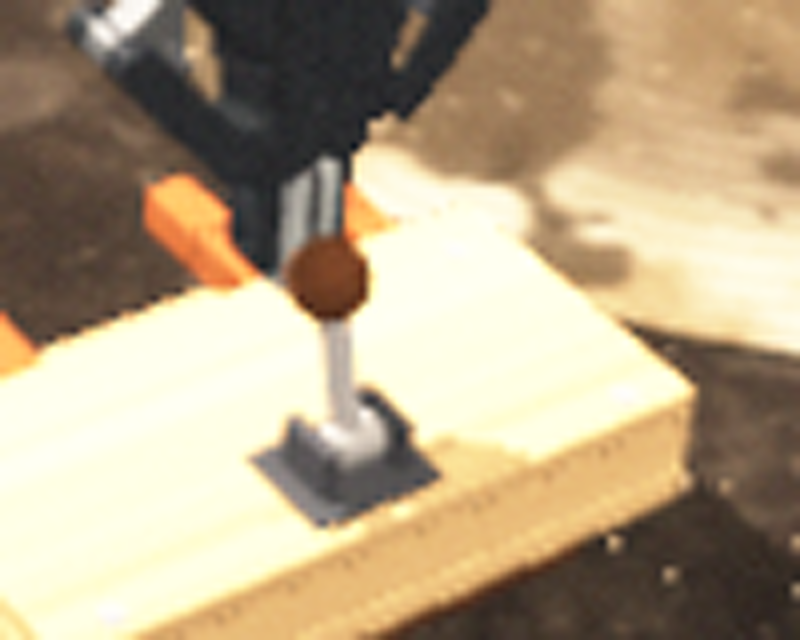

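Lever is following. Continue.

Emit:
move_arm(
  motion=[
    {"slide": [-0.2,0,0],"rot": [0,0,0]},
    {"slide": [-0.2,0,0],"rot": [0,0,0]},
    {"slide": [-0.2,0,0],"rot": [0,0,0]},
    {"slide": [-0.2,0,0],"rot": [0,0,0]},
  ],
)

```text
t: 67.28
ee_pos: [0.4959, -0.2843, 0.0791]
ee_rot: [180.0, 0.0, 91.3]
wrist_force: [-0.3, 2.3, 1.0]
gripper_width: -0.0006
```

Emit:
move_arm(
  motion=[
    {"slide": [-0.2,0,0],"rot": [0,0,0]},
    {"slide": [-0.2,0,0],"rot": [0,0,0]},
  ],
)

```text
t: 67.53
ee_pos: [0.496, -0.2923, 0.0791]
ee_rot: [180.0, 0.0, 91.3]
wrist_force: [-0.4, 1.5, 0.9]
gripper_width: 0.0001
```

Emit:
move_arm(
  motion=[
    {"slide": [-0.2,0,0],"rot": [0,0,0]},
    {"slide": [-0.15,0,0],"rot": [0,0,0]},
  ],
)

```text
t: 67.78
ee_pos: [0.4961, -0.2992, 0.079]
ee_rot: [-180.0, -0.0, 91.3]
wrist_force: [0.4, 1.8, -1.2]
gripper_width: 0.0003
```

Emit:
move_arm(
  motion=[
    {"slide": [-0.15,0,0],"rot": [0,0,0]},
  ],
)

```text
t: 67.9
ee_pos: [0.4962, -0.302, 0.079]
ee_rot: [-180.0, -0.0, 91.3]
wrist_force: [0.7, 2.0, -0.9]
gripper_width: 0.0001
```

Emit:
move_arm(
  motion=[
    {"slide": [-0.15,0,0],"rot": [0,0,0]},
  ],
)

```text
t: 68.03
ee_pos: [0.4962, -0.3032, 0.0788]
ee_rot: [-179.9, -0.2, 91.3]
wrist_force: [-2.3, 19.7, 3.5]
gripper_width: -0.0001
```

Emit:
move_arm(
  motion=[
    {"slide": [-0.06,0,0],"rot": [0,0,0]},
    {"slide": [0,0,0],"rot": [0,0,0]},
  ],
)

```text
t: 68.28
ee_pos: [0.4962, -0.3032, 0.0788]
ee_rot: [-179.9, -0.3, 91.4]
wrist_force: [-1.7, 19.3, 2.8]
gripper_width: 0.0002
```

Emit:
move_arm(
  motion=[
    {"slide": [0.3,0,0],"rot": [0,0,0]},
    {"slide": [0.5,0,0],"rot": [0,0,0]},
    {"slide": [0.7,0,0],"rot": [0,0,0]},
    {"slide": [0,0,-1],"rot": [0,0,0]},
    {"slide": [0,0,-1],"rot": [0,0,0]},
    {"slide": [0,0,-1],"rot": [0,0,0]},
    {"slide": [0,0,-1],"rot": [0,0,0]},
    {"slide": [1,0,-0.5],"rot": [0,0,0]},
    {"slide": [1,0,0],"rot": [0,0,0]},
    {"slide": [1,0,0],"rot": [0,0,0]},
    {"slide": [1,0,0],"rot": [0,0,0]},
    {"slide": [1,0,0],"rot": [0,0,0]},
  ],
)

```text
t: 69.78
ee_pos: [0.4931, -0.1743, 0.1686]
ee_rot: [-179.9, -0.0, 91.3]
wrist_force: [-0.1, -0.3, -0.7]
gripper_width: 0.0002
```

Emit:
move_arm(
  motion=[
    {"slide": [1,0,0],"rot": [0,0,0]},
    {"slide": [1,0,0],"rot": [0,0,0]},
    {"slide": [1,0,0],"rot": [0,0,0]},
    {"slide": [1,0,0],"rot": [0,0,0]},
    {"slide": [1,0,0],"rot": [0,0,0]},
    {"slide": [1,0,0],"rot": [0,0,0]},
    {"slide": [1,0,0],"rot": [0,0,0]},
    {"slide": [0,0,0],"rot": [0,0,0]},
  ],
)

```text
t: 70.78
ee_pos: [0.4898, -0.0342, 0.1687]
ee_rot: [-179.9, -0.0, 91.4]
wrist_force: [-0.3, -0.5, -0.4]
gripper_width: 0.0
```

```bash
python3 -c "
from h import *
s=st()
snap('side','s43',(200,150,400,320),4)
snap('top','t43',(190,130,440,290),3.2)
"
```

```text
t 70.78 pos [ 0.4898 -0.0342  0.1687] rot [-1.7995e+02 -2.0000e-02  9.1430e+01] F [-0.3 -0.5 -0.4] w 0.0
```

View pics/s43.png

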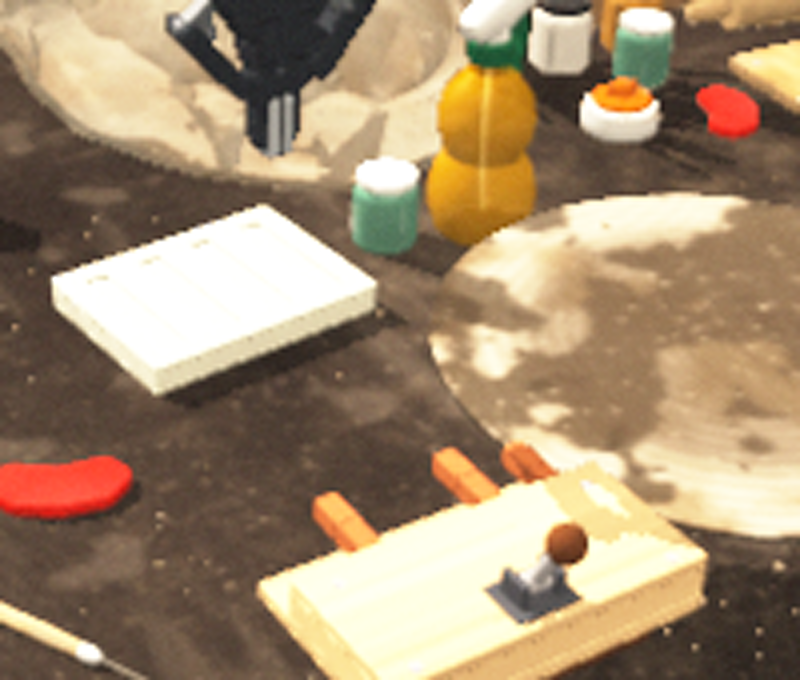

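View pics/t43.png

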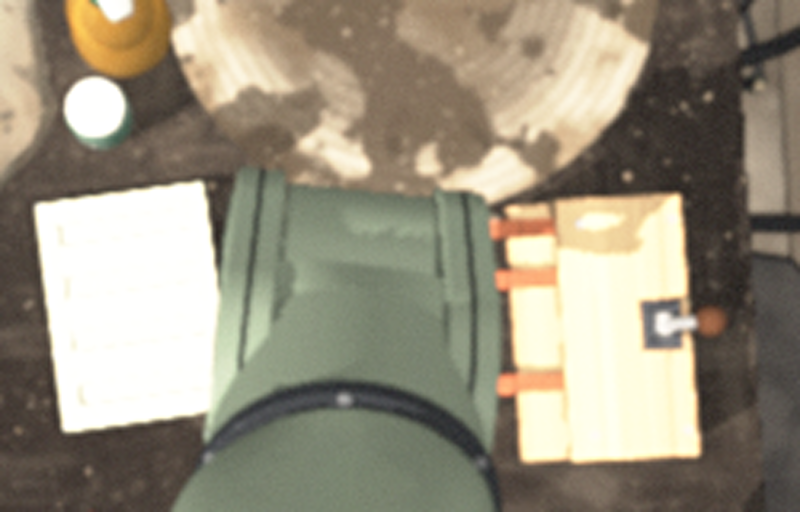

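```bash
python3 -c "
from h import *
st(); print(hand_in())"
```

```text
t 70.88 pos [ 0.49   -0.0363  0.1689] rot [-1.7997e+02  3.0000e-02  9.1300e+01] F [-0.  -0.2 -0.1] w -0.0
the job is handed in; nothing more can be done
None
```

The job is handed in at about 71 s: the lever was opened first, all three bars are home, and the lever is back at its locked end. The mould held three bars, and it is now empty.

**Lever:** I threw it open to its end stop, which pushed back with 27 N. After the bars were in, I threw it over to the back until it stopped firmly at about 20 N. The last pictures show it leaning back.

**Bars:** The first bar stopped about 17 mm into slot 2, so I drew it out and treated slot 2 as the choked one. The bars now sit in slots 3, 4 and 1. After releasing each one I pushed on its outer end with shut fingers, and each was solid at 13 to 15 N. The depths come out at about 36 to 50 mm, which is inside the stated range. In the last side picture the outer ends had not moved since insertion, and I never went near the jar or the stamp.

**What went less well:**
- **Fingertip height:** The fingertips sat about 2 cm above the reported TCP. The first try at the lever rode over the knob with about 52 N on the wrist, so I repeated it lower.
- **Mould:** On the first grasp the fingertips pressed on the mould, with up to 76 N at the wrist.
- **Choked slot:** Pushing against the stub reached about 72 N, and the bar slipped roughly 6 mm in the grip.

All wrist readings stayed under 120 N. These contacts were at the fingertips, so the 40 N limit on the arm and gripper body should not have been touched, though I could not measure that directly.

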